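Lay a T-square on a rock slab to mark a saw cut

TASK

Set up the T-square for marking a saw cut on the rock slab: lift it out of its spring clips on the tool rail and lay its blade flat across the slab, with the head fully flush against the slab's edge that faces the robot and the blade's left-hand edge (as seen from the robot) on the wax-pencil mark. Leave the slab where it lies against its fence, do not disturb the things around it, and let go of the T-square.

Things in the scene. Friction and masses are not known exactly. Their poses are not given: they have to be found in the camera images.
- square: Aluminium T-square, 0.2 kg (varies 20%). Blade 34 wide (own y), 4 thick, 220 mm from the head along own +x. Black head: bar 120 long (y, centred), 22 wide (x -22 to 0), 18 high (z -10 to +8); inner face x = 0 is the one to lay flush. Origin: blade's underside, mid-width, at that face; z up. Starts level on the rail, held by clips, head towards the robot.
- square_grip (a point): Point on the T-square's grip rib, above its centre of mass, 66 mm ahead of the head. The rib is 12 mm wide, 14 mm high, stands on the middle of the blade's top and runs from 6 to 212 mm ahead of the head (z 4 to 18 mm above the blade's underside). The point is at the rib's top. Axes as the T-square's.
- square_edge (a point): Point on the T-square at the blade's underside, where the blade's left-hand (own +y) edge meets the head's inner face: 17 mm in own +y from the T-square's origin. Axes as the T-square's.
- rail: Fixed tool rail: dark base plate 210 x 70 mm, aluminium rail 28 mm wide (own x -60 to 98 mm), flat top 45 mm above the bench. The blade lies on it; the head hangs free off its near end; the T-square's centre of mass lies over the rail's middle, between the two pairs of clips. Origin: middle of the base's underside; x along the rail, away from the robot; z up.
- clip_near (a point): Middle of the nearer pair of sprung steel leaf clips, on the rail's top, 48 mm from the rail's middle (the other pair is 48 mm beyond the middle). The leaves are 14 mm wide along the rail, stand 17 mm above its top and reach over both edges of the blade. Pulled straight up, all the clips together let go with roughly 10 N after about 6 mm.
- slab: Loose sawn slab of pale stone, 115 mm (own x) by 160 mm (own y) by 18 mm thick, 0.9 kg, lying on the marking-out board with its far long edge against the fence. Its near long edge (own x = -57.5 mm) faces the robot. Origin: middle of its underside; z up.
- slab_mark (a point): Wax-pencil mark: black line 3 mm wide, from the slab edge facing the robot 30 mm inwards across the top, and down that edge. The point is on the line's middle, on the top corner of that edge (x -57.5, y 20, z 18 mm of the slab). Axes as the slab's: x into the slab away from the robot, y left along the edge, z up.
- board: Fixed plywood marking-out board, 220 (own x) x 240 (own y) x 12 mm, with a wooden fence strip 20 wide, 12 mm high along its far edge (x 90 to 110 mm), 6 mm lower than the slab's top. The slab's near edge is about 85 mm in from the board's near edge. Origin: middle of its underside; axes parallel to the slab's.
- bottle: Bystander: white plastic bottle with a blue cap, 64 mm across, 150 mm high. Origin at the middle of its underside.
- slide_box: Bystander: blue microscope-slide box 97 x 82 x 40 mm. Origin at the middle of its underside.
- dish: Bystander: glass dish 90 mm across, 22 mm high. Origin at the middle of its underside.
- billet: Bystander: small reddish cut stone billet 46 x 27 x 12 mm. Origin at the middle of its underside.
Things that resemble listed ones, but are neither listed nor needed, are in the scene too. What is meant by the slab is not pink, and is the larger of those in its own colour. Leave any orange look-alike of the rail alone.

How it is judged:
By the outcome, as a careful person would: the job done as asked, in the order asked, and still so for the second after the job is handed in, with the robot touching nothing.
It also fails if it takes over 56 s, if anything falls off the work surface, if the arm or the gripper's body presses on something with over 40 N, if the wrist force passes 120 N, or if a joint passes its speed limit or range.

ROBOT

A 6-joint arm with a two-finger parallel gripper is mounted at the origin on the work surface. World frame = base frame: x ahead of the robot, y to its left, z up, the work surface at z = 0. Lengths are in m, angles in rad, forces in N, time in s.
With the tool pointing down it reaches from about 0.35 to 0.875 m from the base axis. Payload 4.2 kg.
Tool frame: the origin (TCP) lies at the very end of the fingers, on their centre line; the grasp point (between the pads) lies 19 mm behind it (manip.grip_depth is the distance from the TCP to the grasp point, in m); z points along the fingers, y is the line along which they close (so a half turn about z gives the same grasp; the last joint's range is limited). The gripper opens to 87 mm and grips with 3 to 60 N. Pads are 19 mm wide; open, the fingers measure 117 mm over their backs; the gripper's body (75 mm by 190 mm) begins 51 mm behind the grasp point.
Start: joints at [-0.906, 0.385, 0.008, 0, -1.194, -0.259], TCP at [0.247, -0.574, 0.185] pointing down, gripper open.
Joint ranges: [-3.14, 3.14], [-1.21, 2.06], [-1.07, 1.41], [-3.16, 2.05], [-2.99, -0.16], [-3.1, 3.1]. Speed limits (rad/s): [2.79, 2.79, 3.14, 3.14, 3.14, 3.14].

INTERFACE

Orientations are given as a 3x3 rotation matrix whose columns are the frame's x, y, z axes.
In Python, from workcell import manip gives the robot as it stands.
- The arm moves only by the tool play_rows, never from a script. Its argument "steps" is a list of rows, each an object of numbers: "dx", "dy", "dz": the shift along the tool's x, y, z each as a share of 0.5 m, from -1 to 1; "spin": the turn about the tool's z as a share of 30 degrees, from -1 to 1. A call has 1 to 10 rows; each row is the pose to reach, as a shift and turn from the pose commanded when the call began, along the tool's axes at that moment; what a row does not reach only later rows make up. A row lasts 1/10 s, in which the tool goes at most 50 mm and 8.59 degrees, less where a joint would pass 70% of its speed; a pose out of reach is approached as far as the arm can. A call with a number of a shift or a turn outside -1 to 1 is refused whole. A call with a gripper value outside its range is refused whole. "gripper" is the opening, from -1 (shut) to 1 (fully open), set as the call begins (left out, the last holds). The fingers move at their own pace and stop on an object; "grip_force" is the grip in N (left out, the last holds). Time passes only in rows, so rows that repeat a pose let the fingers close. It gives the time, the measured TCP pose, the force, the opening and the grip force at its end, in the units of the state.
- manip.get_obs(): the state, without advancing time (a new reading comes with each control period).
- manip.read_camera(name): name is "side" or "top" or "wrist"; returns a dict with "frame" (400x640x3 uint8, blue, green, red), "fx", "fy", "cx", "cy" (pixels), "k1" (the pictures are not rectified: a ray, as slopes to the right and down, at radius r is drawn at 1 + k1 r^2 times it, then the intrinsics apply), "R" (3x3) and "t" (3): a world point X has camera coordinates R X + t; the wrist camera has in their place "mount" (4x4, takes a point from camera to tool coordinates, whose origin is the TCP and whose axes are the flange's). Camera axes: x right, y down, z forward; pixel columns grow to the right and rows downward; lengths in m; the calibration is good to about 2 mm. A picture is of the moment at which its call begins: read the wrist's pose just before it. There is no depth.
- manip.hand_in(): hands the job in; it is judged then, once.
The state is a dict: "t": time; "q": joint angles; "joint_vel": joint speeds; "effort": joint torques, N m; "ee_pos": TCP position; "tcp_rot": TCP orientation; "contact_force": force on the tool from outside, world axes, zero at the start; "ft_torque": the same for the moment, N m; "width": finger opening in m; "gripper_force": force on a finger pad.
Only numpy, scipy, OpenCV 4.12 (cv2) and the standard library are available. Lean on these libraries where they do the work, as an engineer would, in place of code of your own. Each camera call takes 0.05 s, during which the arm holds its last target. There are 200 camera calls.

## Working session

There is one attempt and no reset: what is moved stays moved. The work goes in short steps, Python scripts to look and compute and a tool call to move; the robot and the scene stay as the last step left them, time stands still between calls to the robot, and variables do not carry over. Pictures are saved under pics/ and viewed, at most 10 in all, crops included, and the job is handed in when it is done.

Besides the shell and the picture viewer there is one more tool, called after ">>>" by a JSON object that holds its "op" and its "data", one argument or row to a line. play_rows: Moves the arm, as the interface text tells. Its arguments: {"type":"object","properties":{"steps":{"type":"array"},"gripper":{"type":"number"},"grip_force":{"type":"number"}},"required":["steps"]}

```bash
mkdir -p pics; ls; cat > h.py <<'E'
import numpy as np, cv2
from workcell import manip
def shot(name):
    o=manip.get_obs(); c=manip.read_camera(name)
    if name=='wrist':
        T=np.eye(4); T[:3,:3]=np.array(o['tcp_rot']); T[:3,3]=o['ee_pos']
        M=T@np.array(c['mount']); R=M[:3,:3].T; c['R']=R; c['t']=-R@M[:3,3]
    c['R']=np.array(c['R']); c['t']=np.array(c['t']).ravel()
    return c
def K(c): return np.array([[c['fx'],0,c['cx']],[0,c['fy'],c['cy']],[0,0,1.]])
def ray(c,px):
    px=np.asarray(px,float).reshape(-1,2)
    d=np.stack([(px[:,0]-c['cx'])/c['fx'],(px[:,1]-c['cy'])/c['fy']],1); u=d.copy()
    for _ in range(20): u=d/(1+c['k1']*(u**2).sum(1,keepdims=True))
    v=np.c_[u,np.ones(len(u))]@c['R']
    return -c['R'].T@c['t'], v/np.linalg.norm(v,axis=1,keepdims=True)
def plane(c,px,z):
    o,v=ray(c,px); return o+v*((z-o[2])/v[:,2])[:,None]
def tri(c1,p1,c2,p2):
    o1,v1=ray(c1,p1);o2,v2=ray(c2,p2);out=[]
    for a,b in zip(v1,v2):
        s=np.linalg.lstsq(np.c_[a,-b],o2-o1,rcond=None)[0]
        A=o1+s[0]*a;B=o2+s[1]*b; out.append(np.r_[(A+B)/2,np.linalg.norm(A-B)])
    return np.array(out)
def proj(c,X):
    p=np.atleast_2d(X)@c['R'].T+c['t']; u=p[:,:2]/p[:,2:]; u=u*(1+c['k1']*(u**2).sum(1,keepdims=True))
    return u*[c['fx'],c['fy']]+[c['cx'],c['cy']]
E
python3 - <<'E'
from h import *
import pickle
for n in('top','side','wrist'):
    c=shot(n); pickle.dump(c,open(n+'.pkl','wb')); cv2.imwrite(f'pics/{n}.png',c['frame'])
    print(n,c['fx'],c['k1'],(-c['R'].T@c['t']).round(3),c['R'].round(2).tolist())
print(manip.get_obs()); print(np.array(c['mount']).round(3))
E
```

```text
pics
top 405.6847033987565 -0.07290135308642214 [0.414 0.015 1.067] [[-0.02, -1.0, 0.01], [-0.98, 0.02, -0.18], [0.18, -0.02, -0.98]]
side 380.2425442758865 0.024930734150425838 [0.566 0.823 0.556] [[-1.0, -0.03, 0.01], [-0.03, 0.51, -0.86], [0.02, -0.86, -0.52]]
wrist 280.1463430996858 0.0037069216578434695 [ 0.186 -0.6    0.384] [[-0.4, 0.92, 0.0], [0.89, 0.38, 0.24], [0.22, 0.1, -0.97]]
{'t': 0.15, 'q': array([-9.06376644e-01,  3.85353681e-01,  6.95304299e-03, -3.49190094e-04,
       -1.19399702e+00, -2.58578366e-01]), 'joint_vel': array([-0.00039969, -0.00184545,  0.00523102,  0.00139594, -0.00034878,
       -0.00140194]), 'effort': array([-4.16428543e-05, -3.91052091e+01,  1.87587404e+01,  4.22237545e+00,
        1.23817814e-02, -1.35546807e-04]), 'ee_pos': array([ 0.24654099, -0.57376308,  0.18383241]), 'tcp_rot': array([[-9.18821362e-01, -3.94672991e-01, -7.31748294e-04],
       [-3.94673658e-01,  9.18820205e-01,  1.46087719e-03],
       [ 9.57763477e-05,  1.63108694e-03, -9.99998665e-01]]), 'contact_force': array([ 0.73041418, -0.0218222 ,  0.0704191 ]), 'ft_torque': array([ 0.00278054,  0.0164651 , -0.00480769]), 'gripper_force': 0.0, 'width': 0.08707487700148685}
[[ 0.002 -0.97  -0.242  0.066]
 [ 1.     0.001  0.001  0.   ]
 [-0.001 -0.242  0.97  -0.2  ]
 [ 0.     0.     0.     1.   ]]
```

View pics/top.png

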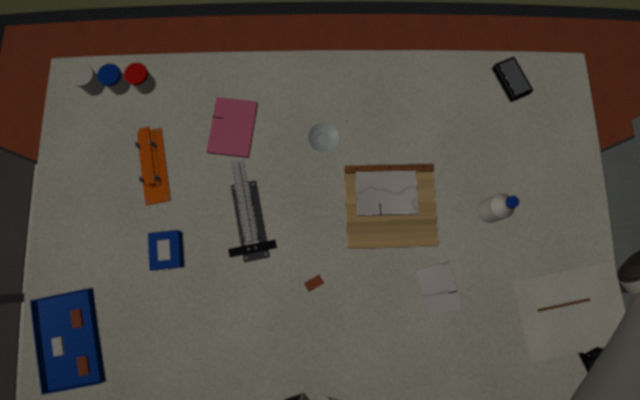

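View pics/side.png

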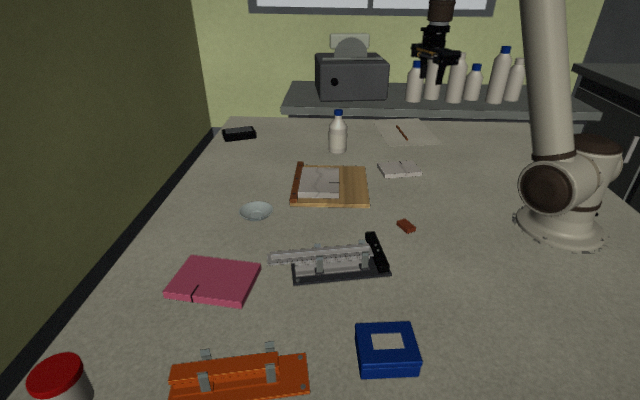

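The top view shows the T-square on its dark rail at about (245,210), with its head at (252,248). Orange look-alike of the rail: (152,165). Slab candidates are the grey slab on the board at (386,192) with a mark at (380,209), the small grey piece off the board at (437,285), and the pink slab at (232,127). The one on the board against the fence is grey and larger, so it is the slab. I'll confirm this in an enlarged crop.

```bash
python3 - <<'E'
from h import *
import pickle
c=pickle.load(open('top.pkl','rb')); s=pickle.load(open('side.pkl','rb'))
f=c['frame'][145:320,220:453]
cv2.imwrite('pics/crop1.png',cv2.convertScaleAbs(cv2.resize(f,None,fx=3.4,fy=3.4,interpolation=cv2.INTER_CUBIC),alpha=1.6))
for n,p,z in [('head',(252,248),.05),('bladeEnd',(238,163),.05),('slab cen',(386,192),.03),('mark',(380,214),.03),('slabLnear',(358,216),.03),('slabRnear',(418,214),.03),('fenceL',(346,167),.024),('fenceR',(433,166),.024),('small',(437,285),.02),('bottle',(492,208),.0),('billet',(314,283),.01)]:
    print(n,plane(c,p,z).round(3)[0])
E
```

```text
head [0.479 0.179 0.05 ]
bladeEnd [0.698 0.218 0.05 ]
slab cen [ 0.62  -0.166  0.03 ]
mark [ 0.562 -0.148  0.03 ]
slabLnear [ 0.558 -0.091  0.03 ]
slabRnear [ 0.56  -0.247  0.03 ]
fenceL [ 0.69  -0.064  0.024]
fenceR [ 0.69  -0.297  0.024]
small [ 0.377 -0.289  0.02 ]
bottle [ 0.577 -0.46   0.   ]
billet [0.389 0.026 0.01 ]
```

View pics/crop1.png

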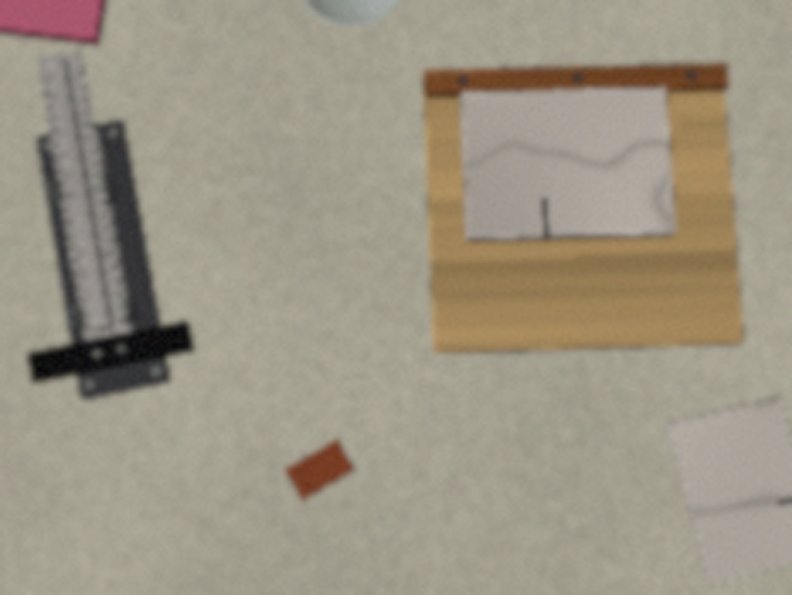

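The crop confirms it: the slab lies against the fence on the board with its black mark (crop 546,238 → full image about (380.6,215)). It is clearly larger than the grey piece at lower right. I'll go look with the wrist camera.

```bash
cat >> h.py <<'E'
def go(p,yaw):
    """shares for a move to TCP p, tool x at world yaw (deg)"""
    o=manip.get_obs(); R=np.array(o['tcp_rot']); d=R.T@(np.array(p)-o['ee_pos'])
    y0=np.degrees(np.arctan2(R[1,0],R[0,0])); s=-((yaw-y0+180)%360-180)
    print('t',round(o['t'],2),'pos',np.round(o['ee_pos'],4),'yaw',round(y0,2),'shares',(d/.5).round(4),'spin',round(s/30,4))
E
python3 -c "
from h import *
go([.61,-.12,.2],181)"
```

```text
t 0.15 pos [ 0.2465 -0.5738  0.1838] yaw -156.75 shares [-1.0261  0.547  -0.0315] spin 0.7415
```

>>> {"op": "play_rows", "data": {
  "steps": [
    {"dx":0,"dy":0,"dz":-0.08,"spin":0},
    {"dx":-0.95,"dy":0.51,"dz":-0.08,"spin":0.74},
    {"dx":-0.95,"dy":0.51,"dz":-0.08,"spin":0.74},
    {"dx":-0.95,"dy":0.51,"dz":-0.08,"spin":0.74},
    {"dx":-0.95,"dy":0.51,"dz":-0.08,"spin":0.74},
    {"dx":-0.95,"dy":0.51,"dz":-0.08,"spin":0.74},
    {"dx":-0.95,"dy":0.51,"dz":-0.08,"spin":0.74},
    {"dx":-0.95,"dy":0.51,"dz":-0.08,"spin":0.74},
    {"dx":-0.95,"dy":0.51,"dz":-0.08,"spin":0.74},
    {"dx":-0.95,"dy":0.51,"dz":-0.08,"spin":0.74}
  ]
}}

```text
t: 1.15
ee_pos: [0.5239, -0.2251, 0.2246]
tcp_rot: [[-1.0, -0.019, -0.0], [-0.019, 1.0, 0.0], [0.0, 0.0, -1.0]]
contact_force: [-0.1, -1.6, 0.4]
width: 0.0872
gripper_force: 0.0
```

```bash
python3 -c "
from h import *
go([.61,-.12,.17],181)"
```

```text
t 1.15 pos [ 0.5239 -0.2251  0.2246] yaw -178.94 shares [-0.176   0.207   0.1092] spin 0.002
```

>>> {"op": "play_rows", "data": {
  "steps": [
    {"dx":-0.14,"dy":0.16,"dz":0.1},
    {"dx":-0.14,"dy":0.16,"dz":0.1},
    {"dx":-0.14,"dy":0.16,"dz":0.1},
    {"dx":-0.14,"dy":0.16,"dz":0.1},
    {"dx":-0.14,"dy":0.16,"dz":0.1}
  ]
}}

```text
validation failed for argument at $.st...
```

```bash
python3 - <<'E'
from h import *
import pickle
c=shot('wrist'); pickle.dump(c,open('w1.pkl','wb')); cv2.imwrite('pics/w1.png',cv2.convertScaleAbs(c['frame'],alpha=1.5))
go([.61,-.18,.17],181)
E
```

```text
t 1.2 pos [ 0.5284 -0.2207  0.224 ] yaw -178.64 shares [-0.1648  0.0773  0.1085] spin 0.0121
```

View pics/w1.png

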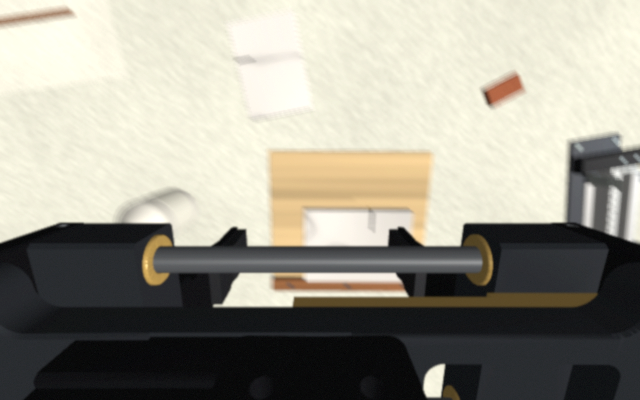

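The wrist view (image down = +x, right = +y) shows the slab's near edge at row 208 from column 303 to 413, and the mark at (372,210). The fingers cover the lower part, so I'll move ahead. The move call was refused, probably because every key is needed.

>>> {"op": "play_rows", "data": {
  "steps": [
    {"dx":-0.15,"dy":0.16,"dz":0.1,"spin":0},
    {"dx":-0.15,"dy":0.16,"dz":0.1,"spin":0},
    {"dx":-0.15,"dy":0.16,"dz":0.1,"spin":0},
    {"dx":-0.15,"dy":0.16,"dz":0.1,"spin":0},
    {"dx":-0.15,"dy":0.16,"dz":0.1,"spin":0},
    {"dx":-0.15,"dy":0.16,"dz":0.1,"spin":0}
  ]
}}

```text
t: 1.8
ee_pos: [0.5964, -0.1467, 0.1756]
tcp_rot: [[-1.0, -0.017, 0.001], [-0.017, 1.0, -0.0], [-0.001, -0.0, -1.0]]
contact_force: [-0.1, -0.1, 0.6]
width: 0.0873
gripper_force: 0.0
```

```bash
python3 - <<'E'
from h import *
import pickle
c=shot('wrist'); pickle.dump(c,open('w1.pkl','wb')); cv2.imwrite('pics/w2.png',cv2.convertScaleAbs(c['frame'],alpha=1.0))
go([.61,-.18,.17],181)
E
```

```text
t 1.85 pos [ 0.5964 -0.1469  0.1758] yaw -179.03 shares [-0.0261 -0.0667  0.0116] spin -0.0012
```

View pics/w2.png

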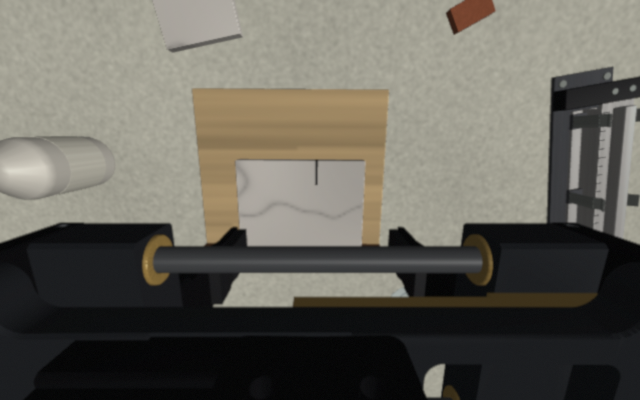

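The view is clear: near edge at row 160 from column 237 to 364, mark foot at (316,160). I'll take a second, lower view for height and accuracy.

>>> {"op": "play_rows", "data": {
  "steps": [
    {"dx":-0.05,"dy":-0.08,"dz":0.11,"spin":0},
    {"dx":-0.05,"dy":-0.08,"dz":0.11,"spin":0},
    {"dx":-0.05,"dy":-0.08,"dz":0.11,"spin":0},
    {"dx":-0.05,"dy":-0.08,"dz":0.11,"spin":0},
    {"dx":-0.05,"dy":-0.08,"dz":0.11,"spin":0}
  ]
}}

```text
t: 2.35
ee_pos: [0.6229, -0.1854, 0.1217]
tcp_rot: [[-1.0, -0.018, 0.003], [-0.018, 1.0, -0.001], [-0.003, -0.001, -1.0]]
contact_force: [-0.1, 0.2, -0.1]
width: 0.0872
gripper_force: 0.0
```

```bash
cat >> h.py <<'E'
def slab(c,dbg=None):
    """pixel near-edge line, near corners and mark foot, from the slab's grey mask on the board"""
    f=c['frame']; hsv=cv2.cvtColor(f,cv2.COLOR_BGR2HSV)
    wood=cv2.inRange(hsv,(8,70,60),(25,255,255))
    k,l,st,_=cv2.connectedComponentsWithStats(wood); i=1+np.argmax(st[1:,4]); x,y,w,h=st[i,:4]
    g=((hsv[...,1]<50)&(hsv[...,2]>70)).astype(np.uint8); g[:y+15]=0; g[:, :x+15]=0; g[:,x+w-15:]=0; g[240:]=0
    g=cv2.morphologyEx(g,cv2.MORPH_OPEN,np.ones((3,3)))
    k,l,st,_=cv2.connectedComponentsWithStats(g); i=1+np.argmax(st[1:,4]); x,y,w,h=st[i,:4]; m=l==i
    sat=f.astype(float)
    # subpixel top edge: steepest change of saturation-like signal (R-B) per column
    rb=cv2.GaussianBlur(sat[...,2]-sat[...,0],(0,0),1); P=[]
    for u in range(x+8,x+w-8,2):
        col=rb[y-10:y+10,u]; hi=np.median(col[:4]); lo=np.median(col[-5:]); t=(hi+lo)/2
        j=np.where((col[:-1]>t)&(col[1:]<=t))[0]
        if len(j): j=j[-1]; P.append((u,y-10+j+(col[j]-t)/(col[j]-col[j+1])))
    P=np.array(P); co=np.polyfit(*P.T,1)
    for _ in range(3):
        r=P[:,1]-np.polyval(co,P[:,0]); P=P[abs(r)<max(.4,2*r.std())]; co=np.polyfit(*P.T,1)
    gr=sat.mean(2); M=[]
    for v in range(y+4,y+16):
        a=gr[v,x+20:x+w-20]; j=np.argmin(a); q=np.arange(max(0,j-5),j+6); q=q[q<len(a)]; wt=np.clip(np.median(a)-8-a[q],0,None)
        if a[j]<np.median(a)-30: M.append((x+20+(wt*q).sum()/wt.sum(),v))
    M=np.array(M); k=np.polyfit(M[:,1],M[:,0],1); u=np.polyval(k,y); u=np.polyval(k,np.polyval(co,u))
    return (x,y,w,h),co,np.array([u,np.polyval(co,u)]),P[[0,-1]]
E
python3 - <<'E'
from h import *
import pickle
c2=shot('wrist'); pickle.dump(c2,open('w2.pkl','wb')); c1=pickle.load(open('w1.pkl','rb'))
A=[slab(c) for c in (c1,c2)]
for c,a in zip((c1,c2),A):
    print(a)
    X=plane(c,np.vstack([a[2],a[3]]),.030); d=X[1]-X[2]
    e=plane(c,[(a[0][0],a[2][1]),(a[0][0]+a[0][2],a[2][1])],.03); print(X.round(4).tolist(),'edge yaw',np.degrees(np.arctan2(-d[0],d[1]))%180,'len',np.linalg.norm(e[0]-e[1]))
print('tri',tri(c1,A[0][2],c2,A[1][2]).round(4))
t=pickle.load(open('top.pkl','rb'));print('top mark',plane(t,(380.6,215),.03).round(4))
go([.6,.2,.16],188)
E
```

```text
((np.int32(235), np.int32(159), np.int32(130), np.int32(81)), array([5.75809570e-03, 1.57141466e+02]), array([316.27960291, 158.96263395]), array([[243.        , 158.45070214],
       [355.        , 159.20403355]]))
[[0.56, -0.148, 0.03], [0.5611, -0.2375, 0.03], [0.5595, -0.1006, 0.03]] edge yaw 0.7058624496704056 len 0.15889983659188597
((np.int32(257), np.int32(139), np.int32(156), np.int32(101)), array([6.82372533e-03, 1.36433087e+02]), array([354.64091623, 138.85305922]), array([[265.        , 138.24520484],
       [403.        , 139.2772409 ]]))
[[0.5611, -0.1482, 0.03], [0.5623, -0.239, 0.03], [0.5605, -0.0991, 0.03]] edge yaw 0.7182402560627565 len 0.15811958596531667
tri [[ 0.5608 -0.1478  0.0256  0.0008]]
top mark [[ 0.5592 -0.1494  0.03  ]]
t 2.4 pos [ 0.623  -0.1852  0.1218] yaw -178.93 shares [ 0.0313  0.7711 -0.077 ] spin -0.2312
```

Mark at about (0.5608, -0.148), edge yaw 0.71°, edge length 159 mm (160 expected), and triangulated height 26 mm (30 expected, short baseline), so the point is plausible. Now the square.

>>> {"op": "play_rows", "data": {
  "steps": [
    {"dx":0.03,"dy":0.77,"dz":-0.08,"spin":-0.23},
    {"dx":0.03,"dy":0.77,"dz":-0.08,"spin":-0.23},
    {"dx":0.03,"dy":0.77,"dz":-0.08,"spin":-0.23},
    {"dx":0.03,"dy":0.77,"dz":-0.08,"spin":-0.23},
    {"dx":0.03,"dy":0.77,"dz":-0.08,"spin":-0.23},
    {"dx":0.03,"dy":0.77,"dz":-0.08,"spin":-0.23},
    {"dx":0.03,"dy":0.77,"dz":-0.08,"spin":-0.23},
    {"dx":0.03,"dy":0.77,"dz":-0.08,"spin":-0.23},
    {"dx":0.03,"dy":0.77,"dz":-0.08,"spin":-0.23},
    {"dx":0.03,"dy":0.77,"dz":-0.08,"spin":-0.23}
  ]
}}

```text
t: 3.4
ee_pos: [0.6, 0.2008, 0.1609]
tcp_rot: [[-0.99, -0.141, 0.002], [-0.141, 0.99, 0.001], [-0.002, 0.001, -1.0]]
contact_force: [0.3, -0.2, 0.2]
width: 0.0868
gripper_force: 0.0
```

```bash
python3 - <<'E'
from h import *
import pickle
c=shot('wrist'); pickle.dump(c,open('w3.pkl','wb')); cv2.imwrite('pics/w3.png',cv2.convertScaleAbs(cv2.resize(c['frame'][:260,100:540],None,fx=1.8,fy=1.8),alpha=1.3))
go([.6,.2,.16],188)
E
```

```text
t 3.45 pos [0.6001 0.1996 0.1605] yaw -172.0 shares [0.     0.0007 0.0011] spin 0.0001
```

View pics/w3.png

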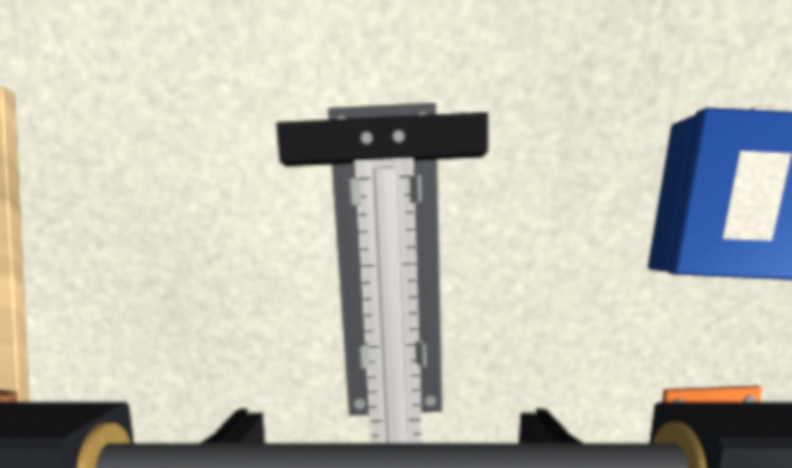

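>>> {"op": "play_rows", "data": {
  "steps": [
    {"dx":0.0,"dy":0.13,"dz":0,"spin":0},
    {"dx":0.0,"dy":0.13,"dz":0,"spin":0},
    {"dx":0.0,"dy":0.13,"dz":0,"spin":0},
    {"dx":0.0,"dy":0.13,"dz":0,"spin":0},
    {"dx":0.0,"dy":0.13,"dz":0,"spin":0}
  ]
}}

```text
t: 3.95
ee_pos: [0.5915, 0.2623, 0.1598]
tcp_rot: [[-0.991, -0.137, -0.0], [-0.137, 0.991, -0.0], [0.0, -0.0, -1.0]]
contact_force: [-0.2, -0.9, -0.5]
width: 0.0869
gripper_force: 0.0
```

```bash
python3 - <<'E'
from h import *
import pickle
c=shot('wrist'); pickle.dump(c,open('w4.pkl','wb')); cv2.imwrite('pics/w4.png',cv2.convertScaleAbs(cv2.resize(c['frame'][:260,100:540],None,fx=1.8,fy=1.8),alpha=1.3))
go([.55,.19,.12],190)
E
```

```text
t 4.0 pos [0.5916 0.2624 0.1598] yaw -172.14 shares [ 0.1022 -0.1321  0.0797] spin -0.0713
```

View pics/w4.png

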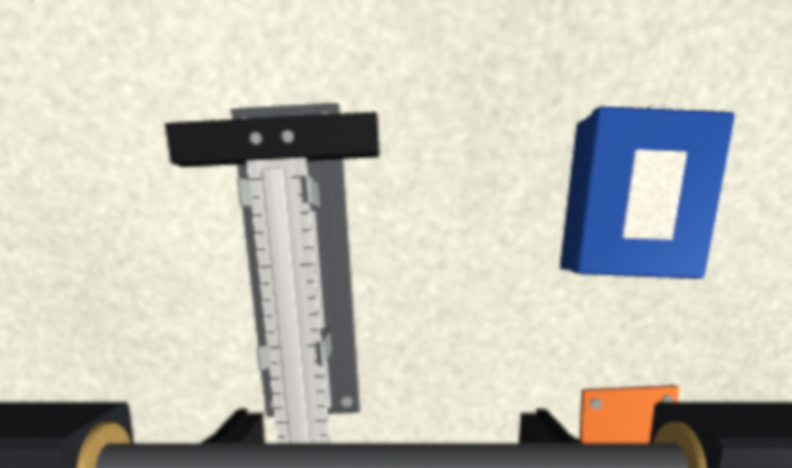

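Both views show the T-square: seam of head and blade at crop (384,158) in the first view and (276,158) in the second, head screws at (366,137)/(398,135) and (256,138)/(288,136). The near clips are at row 190 and the far ones at row 355. I'll fit the blade's edges between the clips.

```bash
cat > sq.py <<'E'
from h import *
import pickle
def edges(c,u0,rows):
    g=cv2.GaussianBlur(c['frame'].mean(2),(0,0),.7); L=[];Rr=[]
    for v in rows:
        a=g[v]; u=int(u0(v)); t=(np.percentile(a[u-20:u+20],85)+np.percentile(a[u-30:u+30],10))/2
        i=[k for k in range(u-26,u) if a[k]<t<=a[k+1]]; j=[k for k in range(u,u+26) if a[k]>=t>a[k+1]]
        if i: L.append((i[0]+(t-a[i[0]])/(a[i[0]+1]-a[i[0]]),v))
        if j: Rr.append((j[-1]+(a[j[-1]]-t)/(a[j[-1]]-a[j[-1]+1]),v))
    out=[]
    for P,s in((L,-1),(Rr,1)):
        P=np.array(P); k=np.polyfit(P[:,1],P[:,0],1)
        for _ in range(5):
            r=P[:,0]-np.polyval(k,P[:,1]); P=P[abs(r)<max(.35,1.5*r.std())]; k=np.polyfit(P[:,1],P[:,0],1)
        out.append(k)
    return out
C=[pickle.load(open(f,'rb')) for f in('w3.pkl','w4.pkl')]
rows=range(122,186); E=[]
for c,(a,b) in zip(C,(((384,158),(395,400)),((276,158),(300,400)))):
    k=np.polyfit([a[1]/1.8,b[1]/1.8],[a[0]/1.8+100,b[0]/1.8+100],1)
    kl,kr=edges(c,lambda v:np.polyval(k,v),rows); E.append((kl,kr))
    g=c['frame'].mean(2); um=lambda v:(np.polyval(kl,v)+np.polyval(kr,v))/2
    # seam: dark head -> bright blade, along lines beside the rib
    S=[]
    for f in(.12,.2,.8,.88):
        u=int(round(np.polyval(kl,88)*(1-f)+np.polyval(kr,88)*f)); a=g[78:100,u]; t=(a.min()+np.percentile(a,80))/2
        j=[q for q in range(len(a)-1) if a[q]<t<=a[q+1]][0]; S.append(78+j+(t-a[j])/(a[j+1]-a[j]))
    vs=np.median(S); print('seam',np.round(S,1))
    P=plane(c,[(np.polyval(q,v),v) for q in(kl,kr) for v in(125,180)],.049)
    mid0,mid1=(P[0]+P[2])/2,(P[1]+P[3])/2; d=mid1-mid0
    print('yaw',np.degrees(np.arctan2(d[1],d[0])),'width',np.linalg.norm(np.cross((P[2]-P[0]),d/np.linalg.norm(d))))
    o=plane(c,[(um(vs),vs)],.049)[0]; d/=np.linalg.norm(d); print('origin',o.round(4),'grip',(o+.066*d).round(4))
    B=g[66:86]; 
    E[-1]+=((um(vs),vs),)
print('tri seam mid',tri(C[0],[E[0][2]],C[1],[E[1][2]]).round(4))
print('tri edges',tri(C[0],[(np.polyval(k,v),v) for k in E[0][:2] for v in(125,180)],C[1],[(np.polyval(k,v),v) for k in E[1][:2] for v in(125,180)]).round(4).tolist())
E
python3 sq.py
```

```text
seam [88.3 88.2 87.3 87.2]
yaw 10.763959532473326 width 0.03396264214506812
origin [0.4893 0.1809 0.049 ] grip [0.5541 0.1933 0.049 ]
seam [88.4 88.2 87.3 87.2]
yaw 10.779000937538097 width 0.03695641848710654
origin [0.489  0.1829 0.049 ] grip [0.5538 0.1952 0.049 ]
tri seam mid [[0.4878 0.1806 0.039  0.    ]]
tri edges [[0.5282, 0.1709, 0.0468, 0.0001], [0.5871, 0.182, 0.0464, 0.0003], [0.5228, 0.2055, 0.0309, 0.0], [0.5846, 0.2173, 0.0314, 0.0002]]
```

The first view is self-consistent: blade width 34.0 mm, origin (0.489, 0.181), yaw 10.8°, left edge triangulated at 47 mm (49 expected). The second view's right edge took in some of the rail. Next I'll approach the rib above the grip point (0.554, 0.193).

```bash
python3 -c "
from h import *
go([.554,.1932,.10],190.76)"
```

```text
t 4.0 pos [0.5916 0.2624 0.1598] yaw -172.14 shares [ 0.0934 -0.1268  0.1197] spin -0.0966
```

>>> {"op": "play_rows", "data": {
  "steps": [
    {"dx":0.0934,"dy":-0.1268,"dz":0.05,"spin":-0.0966},
    {"dx":0.0934,"dy":-0.1268,"dz":0.05,"spin":-0.0966},
    {"dx":0.0934,"dy":-0.1268,"dz":0.12,"spin":-0.0966},
    {"dx":0.0934,"dy":-0.1268,"dz":0.12,"spin":-0.0966},
    {"dx":0.0934,"dy":-0.1268,"dz":0.12,"spin":-0.0966},
    {"dx":0.0934,"dy":-0.1268,"dz":0.12,"spin":-0.0966},
    {"dx":0.0934,"dy":-0.1268,"dz":0.12,"spin":-0.0966}
  ],
  "gripper": -0.2
}}

```text
t: 4.7
ee_pos: [0.5551, 0.1954, 0.1011]
tcp_rot: [[-0.982, -0.189, 0.002], [-0.189, 0.982, 0.001], [-0.003, 0.001, -1.0]]
contact_force: [-0.7, -0.6, 0.2]
width: 0.0398
gripper_force: 0.0
```

```bash
python3 - <<'E'
from h import *
c=shot('wrist'); cv2.imwrite('pics/w5.png',cv2.convertScaleAbs(cv2.resize(c['frame'][:300,160:480],None,fx=2,fy=2),alpha=1.3))
go([.554,.1932,.0515],190.76); print(manip.get_obs()['width'],manip.get_obs()['contact_force'])
E
```

```text
t 4.75 pos [0.5548 0.1953 0.1009] yaw -169.12 shares [ 0.0026 -0.004   0.0987] spin 0.0039
0.03788914005733932 [-0.10225308 -0.868071    0.06041177]
```

View pics/w5.png

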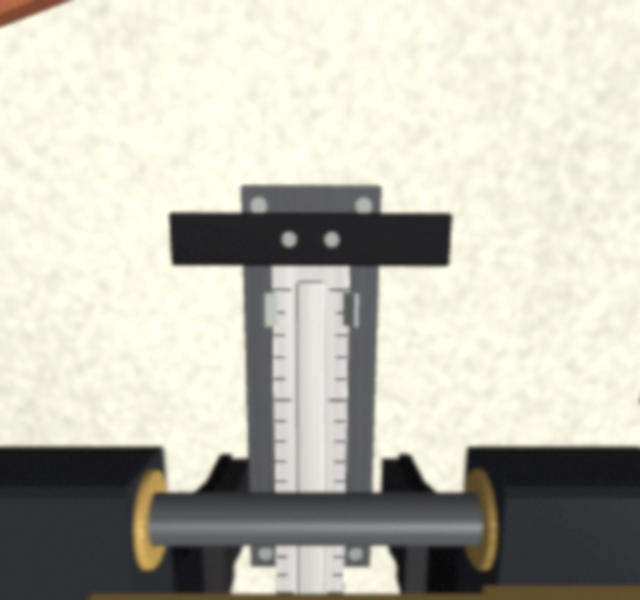

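The wrist view shows the rib (crop column 311) between the fingers (middle at 315), and the head square to the tool. I'll go down.

>>> {"op": "play_rows", "data": {
  "steps": [
    {"dx":0.0026,"dy":-0.004,"dz":0.05,"spin":0.004},
    {"dx":0.0026,"dy":-0.004,"dz":0.08,"spin":0.004},
    {"dx":0.0026,"dy":-0.004,"dz":0.092,"spin":0.004},
    {"dx":0.0026,"dy":-0.004,"dz":0.096,"spin":0.004},
    {"dx":0.0026,"dy":-0.004,"dz":0.098,"spin":0.004},
    {"dx":0.0026,"dy":-0.004,"dz":0.098,"spin":0.004},
    {"dx":0.0026,"dy":-0.004,"dz":0.098,"spin":0.004}
  ]
}}

```text
t: 5.45
ee_pos: [0.5535, 0.1927, 0.0515]
tcp_rot: [[-0.982, -0.186, 0.001], [-0.186, 0.982, 0.001], [-0.001, 0.0, -1.0]]
contact_force: [-0.6, -0.4, -0.4]
width: 0.0346
gripper_force: 0.0
```

Positioned with no contact. Closing.

>>> {"op": "play_rows", "data": {
  "steps": [
    {"dx":0,"dy":0,"dz":0,"spin":0},
    {"dx":0,"dy":0,"dz":0,"spin":0},
    {"dx":0,"dy":0,"dz":0,"spin":0},
    {"dx":0,"dy":0,"dz":0,"spin":0},
    {"dx":0,"dy":0,"dz":0,"spin":0},
    {"dx":0,"dy":0,"dz":0,"spin":0},
    {"dx":0,"dy":0,"dz":0,"spin":0},
    {"dx":0,"dy":0,"dz":0,"spin":0}
  ],
  "gripper": -1,
  "grip_force": 55
}}

```text
t: 6.25
ee_pos: [0.553, 0.1924, 0.0506]
tcp_rot: [[-0.983, -0.186, -0.0], [-0.186, 0.983, -0.0], [0.0, -0.0, -1.0]]
contact_force: [-0.8, -0.1, 0.6]
width: 0.0005
gripper_force: 0.0
```

It closed on nothing. I'll look before doing anything else.

```bash
python3 - <<'E'
from h import *
import pickle
c=shot('wrist');s=shot('side'); pickle.dump(c,open('w6.pkl','wb'))
a=cv2.resize(c['frame'][60:260,180:460],None,fx=1.8,fy=1.8,interpolation=cv2.INTER_CUBIC)
b=cv2.resize(s['frame'][200:300,250:410],None,fx=3.15,fy=2.4*1,interpolation=cv2.INTER_CUBIC)
b=cv2.resize(b,(504,240))
cv2.imwrite('pics/w6.png',cv2.convertScaleAbs(np.vstack([a,b]),alpha=1.4))
o=manip.get_obs();print(o['width'],o['gripper_force'],o['ee_pos'],proj(s,o['ee_pos']))
E
```

```text
0.0008018473568384532 0.0 [0.55300394 0.19235331 0.05064393] [[341.81584463 251.53516049]]
```

View pics/w6.png

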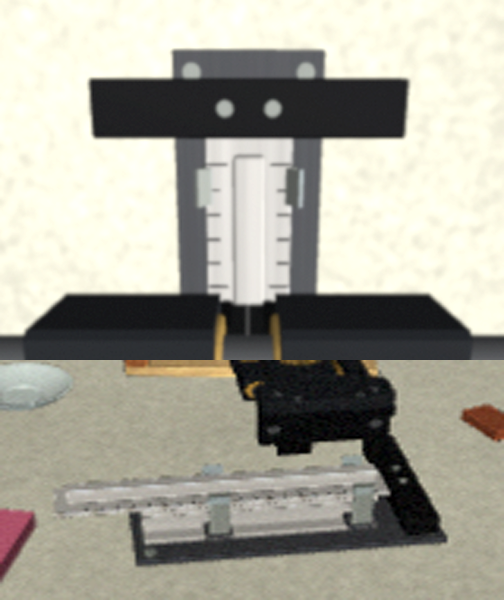

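The fingers (crop 249,335 in the wrist view, about (343,239) in the side view) sit above the rib, with a gap below them. The TCP reading projects to (342,251.5) in the side view. I'll check the heights of the square and the fingertips against the side camera.

```bash
python3 - <<'E'
from h import *
import pickle
s=pickle.load(open('side.pkl','rb')); t=pickle.load(open('top.pkl','rb')); w=pickle.load(open('w6.pkl','rb'))
a=np.radians(10.77); X=np.array([np.cos(a),np.sin(a),0]); Y=np.array([-np.sin(a),np.cos(a),0]); Z=np.array([0,0,1.])
for z in(.045,.03):
    o=np.array([.489,.181,z])
    P=[o-.022*X+.06*Y+.008*Z,o-.022*X-.06*Y+.008*Z,o+.06*Y-.01*Z,o+.22*X+.017*Y+.0*Z]
    print(z,'side',proj(s,P).round(1).tolist(),'top',proj(t,P).round(1).tolist())
# measured head in side & top: dark mask
for n,c,(x0,x1,y0,y1) in(('side',s,(350,400,225,275)),('top',t,(222,282,232,265))):
    m=(c['frame'][y0:y1,x0:x1].max(2)<38).astype(np.uint8); k,l,st,ce=cv2.connectedComponentsWithStats(m); i=1+np.argmax(st[1:,4])
    q=np.argwhere(l==i)[:,::-1].astype(np.float32); print(n,st[i],(cv2.boxPoints(cv2.minAreaRect(q))+[x0,y0]).round(1).tolist())
tcp=manip.get_obs()['ee_pos']
for dz in(0,.01,.02,.03): print(dz,'wrist',proj(w,tcp+[0,0,dz]).round(1),'crop',((proj(w,tcp+[0,0,dz])[0]-[180,60])*1.8).round(0))
S=shot('side'); d=cv2.absdiff(S['frame'],s['frame']).max(2)[205:262,300:390]>40
q=np.argwhere(d); 
for v in range(228,256,2): r=np.where(d[v-205])[0]; print(v,(r.min()+300,r.max()+300,len(r)) if len(r) else None)
print('proj',[proj(S,tcp+[0,0,dz])[0].round(1).tolist() for dz in(0,.01,.02,.03)])
E
```

```text
0.045 side [[390.3, 265.9], [374.8, 230.9], [378.9, 273.8], [267.6, 266.2]] top [[228.8, 257.3], [276.2, 247.5], [228.9, 249.0], [230.4, 162.3]]
0.03 side [[389.6, 271.6], [374.3, 236.3], [378.3, 279.4], [268.2, 271.8]] top [[230.1, 257.5], [276.8, 247.9], [230.1, 249.3], [231.6, 163.9]]
side [  0   7  41  43 665] [[350.0, 232.0], [390.0, 232.0], [390.0, 274.0], [350.0, 274.0]]
top [  7   0  47  28 547] [[226.8, 249.0], [267.0, 227.8], [278.0, 248.6], [237.9, 269.8]]
0 wrist [[316.4 224.8]] crop [246. 297.]
0.01 wrist [[316.4 229.2]] crop [245. 305.]
0.02 wrist [[316.3 234.1]] crop [245. 313.]
0.03 wrist [[316.3 239.4]] crop [245. 323.]
228 (np.int64(332), np.int64(373), 42)
230 (np.int64(332), np.int64(373), 42)
232 (np.int64(332), np.int64(366), 35)
234 (np.int64(332), np.int64(349), 18)
236 (np.int64(338), np.int64(348), 11)
238 (np.int64(338), np.int64(348), 11)
240 None
242 None
244 None
246 None
248 None
250 None
252 None
254 None
proj [[341.8, 251.5], [342.0, 247.8], [342.1, 243.9], [342.2, 240.1]]
```

The square's height agrees with the side view (45 mm). But the finger ends show at row 239, about 30 mm above the reported TCP, so the shut fingers end well above the rib. I'll reopen and check whether the tip moves with the opening.

>>> {"op": "play_rows", "data": {
  "steps": [
    {"dx":0,"dy":0,"dz":0,"spin":0},
    {"dx":0,"dy":0,"dz":0,"spin":0},
    {"dx":0,"dy":0,"dz":0,"spin":0},
    {"dx":0,"dy":0,"dz":0,"spin":0},
    {"dx":0,"dy":0,"dz":0,"spin":0}
  ],
  "gripper": -0.2
}}

```text
t: 6.9
ee_pos: [0.553, 0.1924, 0.0507]
tcp_rot: [[-0.983, -0.186, -0.0], [-0.186, 0.983, 0.0], [0.0, 0.0, -1.0]]
contact_force: [0.3, -0.1, 0.3]
width: 0.031
gripper_force: 0.0
```

```bash
python3 - <<'E'
from h import *
import pickle
s=pickle.load(open('side.pkl','rb')); S=shot('side'); o=manip.get_obs(); print(o['width'],o['ee_pos'],o['contact_force'],manip.grip_depth)
d=cv2.absdiff(S['frame'],s['frame']).max(2)[205:262,300:390]>40
for v in range(228,258,2): r=np.where(d[v-205])[0]; print(v,(r.min()+300,r.max()+300,len(r)) if len(r) else None)
Y=o['tcp_rot'][:,1]
for k in(-1,1): print('finger',k,[proj(S,o['ee_pos']+k*Y*(o['width']/2+.01)+[0,0,z])[0].round(1).tolist() for z in(0,.03)])
print('start tcp',proj(s,[.2465,-.5738,.1838]).round(1), 'dark rows near:', [ (v,int((s['frame'][v,415:465].max(1)<60).sum())) for v in range(50,100,4)])
E
```

```text
0.032266163334663936 [0.552954   0.19238196 0.05064112] [ 0.42143692  0.48306363 -0.31198453] 0.0187
228 (np.int64(332), np.int64(373), 42)
230 (np.int64(332), np.int64(373), 42)
232 (np.int64(332), np.int64(365), 34)
234 (np.int64(332), np.int64(350), 19)
236 (np.int64(339), np.int64(350), 12)
238 (np.int64(339), np.int64(350), 12)
240 (np.int64(339), np.int64(350), 12)
242 (np.int64(339), np.int64(350), 12)
244 None
246 None
248 None
250 None
252 None
254 None
256 None
finger -1 [[339.6, 244.0], [340.0, 232.7]]
finger 1 [[344.2, 259.6], [344.7, 247.9]]
start tcp [[428.3  91.7]] dark rows near: [(50, 35), (54, 43), (58, 39), (62, 33), (66, 15), (70, 13), (74, 14), (78, 6), (82, 6), (86, 1), (90, 0), (94, 1), (98, 0)]
```

Finger ends appear about 40 mm above the reported TCP in the side view, the wrist view and the start picture. So I trust the pictures over the reading and will go down in guarded steps, watching the force.

>>> {"op": "play_rows", "data": {
  "steps": [
    {"dx":0,"dy":0,"dz":0.01,"spin":0},
    {"dx":0,"dy":0,"dz":0.02,"spin":0},
    {"dx":0,"dy":0,"dz":0.03,"spin":0},
    {"dx":0,"dy":0,"dz":0.04,"spin":0},
    {"dx":0,"dy":0,"dz":0.05,"spin":0},
    {"dx":0,"dy":0,"dz":0.05,"spin":0}
  ]
}}

```text
t: 7.55
ee_pos: [0.5524, 0.192, 0.0246]
tcp_rot: [[-0.983, -0.186, -0.002], [-0.186, 0.983, -0.001], [0.002, -0.001, -1.0]]
contact_force: [0.3, -0.6, 0.2]
width: 0.0348
gripper_force: 0.0
```

```bash
python3 - <<'E'
from h import *
import pickle
s=pickle.load(open('side.pkl','rb')); S=shot('side'); o=manip.get_obs(); print(o['width'],o['ee_pos'],o['contact_force'])
d=cv2.absdiff(S['frame'],s['frame']).max(2)[205:272,300:390]>40
for v in range(232,268,2): r=np.where(d[v-205])[0]; print(v,(r.min()+300,r.max()+300,len(r)) if len(r) else None)
E
```

```text
0.03457990597660077 [0.55271472 0.19216523 0.02510859] [ 0.98647012 -0.05057515  1.00537721]
232 (np.int64(328), np.int64(365), 38)
234 (np.int64(331), np.int64(364), 34)
236 (np.int64(332), np.int64(364), 33)
238 (np.int64(332), np.int64(369), 36)
240 (np.int64(332), np.int64(365), 34)
242 (np.int64(332), np.int64(366), 35)
244 (np.int64(332), np.int64(366), 35)
246 (np.int64(332), np.int64(350), 19)
248 (np.int64(339), np.int64(350), 12)
250 (np.int64(339), np.int64(350), 12)
252 (np.int64(339), np.int64(350), 12)
254 (np.int64(339), np.int64(346), 8)
256 None
258 None
260 None
262 None
264 None
266 None
```

>>> {"op": "play_rows", "data": {
  "steps": [
    {"dx":0,"dy":0,"dz":0.006,"spin":0},
    {"dx":0,"dy":0,"dz":0.012,"spin":0},
    {"dx":0,"dy":0,"dz":0.018,"spin":0},
    {"dx":0,"dy":0,"dz":0.022,"spin":0},
    {"dx":0,"dy":0,"dz":0.022,"spin":0},
    {"dx":0,"dy":0,"dz":0.022,"spin":0}
  ]
}}

```text
t: 8.2
ee_pos: [0.553, 0.1924, 0.0146]
tcp_rot: [[-0.983, -0.186, 0.0], [-0.186, 0.983, -0.0], [-0.0, -0.0, -1.0]]
contact_force: [0.3, 0.5, -0.2]
width: 0.0347
gripper_force: 0.0
```

>>> {"op": "play_rows", "data": {
  "steps": [
    {"dx":0,"dy":0,"dz":0.002,"spin":0},
    {"dx":0,"dy":0,"dz":0.004,"spin":0},
    {"dx":0,"dy":0,"dz":0.004,"spin":0},
    {"dx":0,"dy":0,"dz":0.004,"spin":0}
  ],
  "gripper": -0.4
}}

```text
t: 8.6
ee_pos: [0.553, 0.1924, 0.0127]
tcp_rot: [[-0.983, -0.186, 0.0], [-0.186, 0.983, -0.0], [0.0, -0.0, -1.0]]
contact_force: [-0.5, -1.0, -0.5]
width: 0.0266
gripper_force: 0.0
```

```bash
python3 - <<'E'
from h import *
import pickle
s=pickle.load(open('side.pkl','rb')); S=shot('side');c=shot('wrist'); o=manip.get_obs(); print(o['width'],o['ee_pos'],o['contact_force'])
d=cv2.absdiff(S['frame'],s['frame']).max(2)[205:272,300:390]>40
for v in range(246,268,2): r=np.where(d[v-205])[0]; print(v,(r.min()+300,r.max()+300,len(r)) if len(r) else None)
Y=o['tcp_rot'][:,1]
for z in (.045,.049,.06): print(z,proj(S,np.r_[o['ee_pos'][:2],z]+Y*.02).round(1),proj(S,np.r_[o['ee_pos'][:2],z]+Y*.017).round(1))
a=cv2.resize(S['frame'][200:290,260:420],None,fx=4,fy=4,interpolation=cv2.INTER_CUBIC); cv2.imwrite('pics/s7.png',cv2.convertScaleAbs(a,alpha=1.4))
E
```

```text
0.02609044584672816 [0.55302248 0.19235922 0.01269953] [ 0.61343867 -0.35057481  1.0772838 ]
246 (np.int64(331), np.int64(369), 39)
248 (np.int64(331), np.int64(370), 40)
250 (np.int64(331), np.int64(359), 29)
252 (np.int64(332), np.int64(349), 18)
254 (np.int64(339), np.int64(349), 11)
256 (np.int64(338), np.int64(349), 12)
258 None
260 None
262 None
264 None
266 None
0.045 [[343.5 259.8]] [[343.2 258.8]]
0.049 [[343.6 258.2]] [[343.3 257.3]]
0.06 [[343.7 254.1]] [[343.5 253.1]]
```

View pics/s7.png

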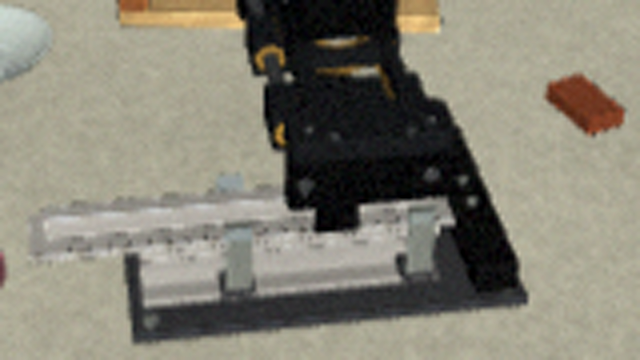

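The side view shows the finger end at crop (335,228), row 257. That matches a tip about 2–3 mm above the blade's top, straddling the rib, so I'll close. That was the tenth picture, so from here I work by numbers only.

>>> {"op": "play_rows", "data": {
  "steps": [
    {"dx":0,"dy":0,"dz":0,"spin":0},
    {"dx":0,"dy":0,"dz":0,"spin":0},
    {"dx":0,"dy":0,"dz":0,"spin":0},
    {"dx":0,"dy":0,"dz":0,"spin":0},
    {"dx":0,"dy":0,"dz":0,"spin":0}
  ],
  "gripper": -1,
  "grip_force": 55
}}

```text
t: 9.2
ee_pos: [0.553, 0.1924, 0.0127]
tcp_rot: [[-0.983, -0.186, 0.0], [-0.186, 0.983, 0.0], [-0.0, 0.0, -1.0]]
contact_force: [-0.3, 0.7, 0.5]
width: 0.0112
gripper_force: 55.0
```

The rib is held: 11 mm opening, 55 N. Lifting straight up, slowly.

>>> {"op": "play_rows", "data": {
  "steps": [
    {"dx":0,"dy":0,"dz":-0.004,"spin":0},
    {"dx":0,"dy":0,"dz":-0.008,"spin":0},
    {"dx":0,"dy":0,"dz":-0.012,"spin":0},
    {"dx":0,"dy":0,"dz":-0.016,"spin":0},
    {"dx":0,"dy":0,"dz":-0.02,"spin":0},
    {"dx":0,"dy":0,"dz":-0.026,"spin":0},
    {"dx":0,"dy":0,"dz":-0.034,"spin":0},
    {"dx":0,"dy":0,"dz":-0.044,"spin":0},
    {"dx":0,"dy":0,"dz":-0.06,"spin":0},
    {"dx":0,"dy":0,"dz":-0.08,"spin":0}
  ]
}}

```text
t: 10.2
ee_pos: [0.553, 0.1923, 0.0535]
tcp_rot: [[-0.983, -0.186, 0.0], [-0.186, 0.983, -0.0], [-0.0, -0.0, -1.0]]
contact_force: [0.8, 0.5, -3.1]
width: 0.0114
gripper_force: 55.0
```

>>> {"op": "play_rows", "data": {
  "steps": [
    {"dx":0,"dy":0,"dz":-0.06,"spin":0},
    {"dx":0,"dy":0,"dz":-0.12,"spin":0},
    {"dx":0,"dy":0,"dz":-0.15,"spin":0},
    {"dx":0,"dy":0,"dz":-0.15,"spin":0},
    {"dx":0,"dy":0,"dz":-0.15,"spin":0}
  ]
}}

```text
t: 10.7
ee_pos: [0.5526, 0.1923, 0.1277]
tcp_rot: [[-0.983, -0.186, -0.0], [-0.186, 0.983, 0.001], [0.0, 0.001, -1.0]]
contact_force: [-1.2, 0.1, -2.3]
width: 0.0111
gripper_force: 55.0
```

```bash
python3 - <<'E'
from h import *
import pickle
o=manip.get_obs(); print(o['width'],o['gripper_force'],o['contact_force'],o['ft_torque'])
c=shot('wrist'); pickle.dump(c,open('w8.pkl','wb')); f=c['frame']
m=(f.max(2)<45).astype(np.uint8); m[230:]=0
k,l,st,ce=cv2.connectedComponentsWithStats(m)
for i in range(1,k):
    if st[i,4]>300: q=np.argwhere(l==i)[:,::-1].astype(np.float32); print(st[i],cv2.boxPoints(cv2.minAreaRect(q)).round(1).tolist())
# predicted with a rigid grasp
R=o['tcp_rot']; p=o['ee_pos']; dz=p[2]-.0127; a=np.radians(10.77); X=np.array([np.cos(a),np.sin(a),0]); Y=np.array([-np.sin(a),np.cos(a),0])
og=np.array([.489,.181,.045+dz]); P=[og+x*X+y*Y+[0,0,z] for x,y,z in((-.022,-.06,.008),(-.022,.06,.008),(0,.06,.008),(0,-.06,.008),(0,.06,-.01),(0,-.06,-.01),(0,-.017,.004),(0,.017,.004))]
print('pred',proj(c,P).round(1).tolist()); go([.5,.1,.2],181)
E
```

```text
0.01110944630539169 54.99921798706055 [-1.23713482  0.13837593 -2.30806501] [-0.03176827  0.06217332 -0.01926085]
[ 208   97  219   40 8099] [[208.0, 97.0], [426.0, 97.0], [426.0, 136.0], [208.0, 136.0]]
[194 224  90   6 458] [[194.0, 224.0], [283.0, 224.0], [283.0, 229.0], [194.0, 229.0]]
[350 224  91   6 476] [[350.0, 229.0], [350.0, 224.0], [440.0, 224.0], [440.0, 229.0]]
pred [[205.6, 94.4], [429.9, 94.6], [425.9, 136.9], [209.5, 136.8], [414.9, 136.6], [220.3, 136.5], [287.8, 136.8], [347.6, 136.8]]
t 10.75 pos [0.5521 0.192  0.1268] yaw -169.3 shares [ 0.1369 -0.1614 -0.1461] spin 0.3235
```

The T-square is out of the clips and held rigidly. The head in the wrist view is at columns 208–426 and row 136, against a predicted 206–430 and 137. Carry it to in front of the slab edge, about 15 mm short.

```bash
python3 -c "
from h import *
go([.611,-.1645,.125],180.71)"
```

```text
t 10.75 pos [0.5521 0.192  0.1268] yaw -169.3 shares [ 0.0167 -0.7224  0.0038] spin 0.3331
```

>>> {"op": "play_rows", "data": {
  "steps": [
    {"dx":0.001,"dy":-0.04,"dz":0,"spin":0.02},
    {"dx":0.003,"dy":-0.12,"dz":0,"spin":0.06},
    {"dx":0.005,"dy":-0.21,"dz":0,"spin":0.1},
    {"dx":0.007,"dy":-0.3,"dz":0,"spin":0.14},
    {"dx":0.009,"dy":-0.39,"dz":0,"spin":0.18},
    {"dx":0.011,"dy":-0.48,"dz":0,"spin":0.22},
    {"dx":0.013,"dy":-0.57,"dz":0,"spin":0.26},
    {"dx":0.015,"dy":-0.65,"dz":0,"spin":0.3},
    {"dx":0.0167,"dy":-0.7,"dz":0,"spin":0.333},
    {"dx":0.0167,"dy":-0.722,"dz":0,"spin":0.333}
  ]
}}

```text
t: 11.75
ee_pos: [0.6109, -0.1663, 0.1255]
tcp_rot: [[-1.0, -0.01, -0.004], [-0.01, 1.0, 0.0], [0.004, 0.0, -1.0]]
contact_force: [-1.0, -0.3, -1.8]
width: 0.0113
gripper_force: 55.0
```

>>> {"op": "play_rows", "data": {
  "steps": [
    {"dx":0,"dy":0,"dz":0.04,"spin":0},
    {"dx":0,"dy":0,"dz":0.09,"spin":0},
    {"dx":0,"dy":0,"dz":0.13,"spin":0},
    {"dx":0,"dy":0,"dz":0.15,"spin":0},
    {"dx":0,"dy":0,"dz":0.15,"spin":0},
    {"dx":0,"dy":0,"dz":0.15,"spin":0},
    {"dx":0,"dy":0,"dz":0.15,"spin":0}
  ]
}}

```text
t: 12.45
ee_pos: [0.613, -0.1638, 0.054]
tcp_rot: [[-1.0, -0.014, 0.002], [-0.014, 1.0, -0.0], [-0.002, -0.0, -1.0]]
contact_force: [-0.3, 0.4, -1.2]
width: 0.0117
gripper_force: 55.0
```

```bash
python3 - <<'E'
from h import *
import pickle
o=manip.get_obs(); print(o['width'],o['contact_force'],o['ft_torque']); go([.611,-.1645,.02],180.71)
c=shot('wrist'); pickle.dump(c,open('w9.pkl','wb')); f=c['frame']
m=(f.max(2)<45).astype(np.uint8); m[215:]=0
k,l,st,ce=cv2.connectedComponentsWithStats(m); i=1+np.argmax(st[1:,4]); print('head',st[i])
# head screws and seam in tool view
g=f.mean(2)
for u in(292,297,338,343):
    a=g[125:150,u]; t=(a.min()+a.max())/2; j=[q for q in range(24) if a[q]<t<=a[q+1]][0]; print('seam',u,round(125+j+(t-a[j])/(a[j+1]-a[j]),2))
print('blade row160',g[160,270:370:4].round(0).tolist())
hsv=cv2.cvtColor(f,cv2.COLOR_BGR2HSV)
for v in (145,150,155,160,165,170,175): print(v,'sat',hsv[v,200:290:6,1].tolist(),hsv[v,346:430:6,1].tolist())
E
```

```text
0.011651886056022775 [-0.33828886  0.3791186  -1.23666413] [-0.01154147 -0.09100385  0.00213642]
t 12.45 pos [ 0.613  -0.1638  0.054 ] yaw -179.22 shares [ 0.0042 -0.0013  0.0679] spin 0.0022
head [ 208   97  219   40 8118]
seam 292 137.02
seam 297 137.03
seam 338 137.02
seam 343 137.01
blade row160 [199.0, 198.0, 198.0, 198.0, 193.0, 169.0, 166.0, 171.0, 177.0, 134.0, 163.0, 166.0, 176.0, 177.0, 181.0, 168.0, 170.0, 164.0, 169.0, 180.0, 184.0, 183.0, 181.0, 182.0, 181.0]
145 sat [95, 94, 95, 95, 95, 95, 95, 95, 95, 95, 95, 95, 95, 95, 95] [24, 95, 96, 97, 95, 95, 95, 94, 95, 94, 94, 95, 95, 95]
150 sat [96, 95, 96, 96, 96, 95, 95, 95, 93, 93, 94, 93, 94, 95, 94] [30, 94, 94, 96, 94, 94, 94, 96, 95, 95, 95, 96, 95, 94]
155 sat [95, 95, 27, 17, 17, 18, 17, 19, 18, 18, 18, 18, 17, 18, 17] [12, 18, 17, 17, 17, 17, 17, 17, 16, 17, 17, 37, 94, 93]
160 sat [95, 94, 37, 18, 18, 18, 17, 18, 17, 17, 17, 17, 17, 19, 16] [12, 18, 18, 18, 16, 18, 19, 17, 18, 18, 17, 36, 95, 95]
165 sat [94, 95, 46, 18, 17, 19, 16, 17, 18, 17, 17, 19, 17, 19, 18] [12, 17, 18, 18, 18, 18, 18, 18, 17, 18, 17, 50, 95, 95]
170 sat [94, 94, 64, 19, 18, 17, 19, 17, 17, 17, 17, 19, 20, 18, 18] [12, 16, 19, 16, 18, 19, 18, 18, 18, 18, 17, 72, 95, 95]
175 sat [96, 95, 77, 19, 17, 18, 18, 17, 16, 17, 19, 20, 19, 16, 18] [9, 17, 16, 18, 19, 16, 18, 19, 18, 17, 18, 79, 96, 95]
```

The grasp hasn't shifted, and the seam sits at a constant row of 137.02. I'll cross-check the mark's position from the slab's own side edges (mark is 20 mm left of its centre) and its near edge in this new view.

```bash
python3 - <<'E'
from h import *
import pickle
def cross(a,t): return [q+(t-a[q])/(a[q+1]-a[q]) for q in range(len(a)-1) if (a[q]-t)*(a[q+1]-t)<0]
for fn,rows,cols in(('w1.pkl',(164,170,176),(250,265,280,295,330,345)),('w2.pkl',(146,154,162),(275,300,325,380,395)),('w9.pkl',(158,164,170),(220,235,250,265,365,380,400))):
    c=pickle.load(open(fn,'rb')); s=cv2.GaussianBlur(cv2.cvtColor(c['frame'],cv2.COLOR_BGR2HSV)[...,1].astype(float),(0,0),.7)
    cam=-c['R'].T@c['t']; L=[];Rr=[]
    for v in rows:
        k=cross(s[v,190:440],56); L.append((190+k[0],v)); Rr.append((190+k[-1],v))
    e=[(u,120+cross(s[120:180,u],56)[0]) for u in cols]
    l,r=plane(c,L,.03),plane(c,Rr,.03); E=plane(c,e,.03); k=np.polyfit(E[:,1],E[:,0],1)
    mid=(l+r)/2; print(fn,'cam',cam.round(4),'widths',(r-l)[:,1].round(4),'mid',mid[:,:2].round(4).tolist(),'mark y',(mid[:,1]+.02).round(4),'edge x at y=-.148',np.polyval(k,-.148).round(4),'yaw',np.degrees(np.arctan(-k[0])).round(2), np.degrees(np.arctan2((l-l[0])[-1,1],(l-l[0])[-1,0])).round(2))
    if fn=='w9.pkl':
        g=c['frame'].mean(2)
        for v in(156,162,168): print(v,g[v,330:362].round(0).tolist())
E
```

```text
w1.pkl cam [ 0.5299 -0.1476  0.3756] widths [0.2273 0.2271 0.2272] mid [[0.5668, -0.1784], [0.5741, -0.1783], [0.5816, -0.1782]] mark y [-0.1584 -0.1583 -0.1582] edge x at y=-.148 0.5606 yaw 0.69 0.75
w2.pkl cam [ 0.5561 -0.1863  0.3216] widths [0.2249 0.2251 0.2249] mid [[0.5688, -0.1804], [0.5769, -0.1804], [0.585, -0.1803]] mark y [-0.1604 -0.1604 -0.1603] edge x at y=-.148 0.5613 yaw 0.71 0.53
w9.pkl cam [ 0.5463 -0.1644  0.2539] widths [0.1792 0.1793 0.1793] mid [[0.5653, -0.1582], [0.57, -0.1582], [0.5748, -0.1581]] mark y [-0.1382 -0.1382 -0.1381] edge x at y=-.148 0.5481 yaw 0.88 0.51
156 [167.0, 165.0, 156.0, 147.0, 144.0, 143.0, 141.0, 141.0, 139.0, 138.0, 139.0, 140.0, 142.0, 144.0, 144.0, 148.0, 162.0, 179.0, 184.0, 184.0, 183.0, 183.0, 183.0, 183.0, 183.0, 182.0, 182.0, 182.0, 181.0, 182.0, 181.0, 181.0]
162 [168.0, 170.0, 171.0, 171.0, 170.0, 169.0, 168.0, 166.0, 164.0, 164.0, 164.0, 166.0, 169.0, 170.0, 171.0, 170.0, 171.0, 175.0, 182.0, 184.0, 183.0, 183.0, 184.0, 183.0, 183.0, 183.0, 183.0, 182.0, 182.0, 182.0, 182.0, 181.0]
168 [168.0, 170.0, 171.0, 171.0, 170.0, 169.0, 167.0, 166.0, 164.0, 163.0, 165.0, 166.0, 168.0, 170.0, 171.0, 174.0, 179.0, 183.0, 184.0, 184.0, 184.0, 183.0, 184.0, 183.0, 183.0, 183.0, 183.0, 182.0, 182.0, 182.0, 182.0, 182.0]
```

That picked board edges rather than slab edges. I'll restrict the crossings to those adjoining the slab.

```bash
python3 - <<'E'
from h import *
import pickle
def cross(a,t): return np.array([q+(t-a[q])/(a[q+1]-a[q]) for q in range(len(a)-1) if (a[q]-t)*(a[q+1]-t)<0])
for fn,rows,cols,r0,uc in(('w1.pkl',(164,170,176),(250,265,280,295,330,345),159,270),('w2.pkl',(146,154,162),(275,300,325,380,395),139,300),('w9.pkl',(158,164,170),(220,235,250,265,365,380,400),153,250)):
    c=pickle.load(open(fn,'rb')); s=cv2.GaussianBlur(cv2.cvtColor(c['frame'],cv2.COLOR_BGR2HSV)[...,1].astype(float),(0,0),.7)
    L=[];Rr=[]; um=uc+60
    for v in rows:
        k=cross(s[v],56); L.append((k[k<uc].max(),v)); Rr.append((k[k>um].min(),v))
    e=[(u,r0-8+cross(s[r0-8:r0+8,u],56)[-1]) for u in cols]
    l,r=plane(c,L,.03),plane(c,Rr,.03); E=plane(c,e,.03); k=np.polyfit(E[:,1],E[:,0],1)
    mid=(l+r)/2; print(fn,'px',np.round(L[0],1),np.round(Rr[0],1),'widths',(r-l)[:,1].round(4),'mark y (yaw corr)',(mid[:,1]+.02-np.sin(.0122)*(mid[:,0]-.561)).round(4),'edge x at y=-.148',np.polyval(k,-.148).round(4),'yaw',np.degrees(np.arctan(-k[0])).round(2))
E
```

```text
w1.pkl px [234.8 164. ] [365. 164.] widths [0.1598 0.1594 0.1597] mark y (yaw corr) [-0.1479 -0.1481 -0.148 ] edge x at y=-.148 0.5606 yaw 0.69
w2.pkl px [256.6 146. ] [413.1 146. ] widths [0.1596 0.1597 0.1596] mark y (yaw corr) [-0.1481 -0.1482 -0.1483] edge x at y=-.148 0.5613 yaw 0.71
w9.pkl px [211.2 158. ] [412.6 158. ] widths [0.1593 0.1595 0.1593] mark y (yaw corr) [-0.1482 -0.1482 -0.1483] edge x at y=-.148 0.5609 yaw 0.76
```

```bash
python3 - <<'E'
from h import *
import pickle
c=pickle.load(open('w9.pkl','rb')); g=cv2.GaussianBlur(c['frame'].mean(2),(0,0),.6); print('cx',c['cx'],c['cy'])
z=.0863+.004; a=np.radians(.77); Y=np.array([-np.sin(a),np.cos(a),0]);X=np.array([np.cos(a),np.sin(a),0]); tcp=np.array([.613,-.1638,0])
m=(c['frame'].max(2)<45)
for v in range(105,132,6):
    r=np.where(m[v,180:460])[0]+180; P=plane(c,[(r.min()-.5,v),(r.max()+.5,v)],.0863+.008); q=(P.mean(0)-tcp); print('head',v,r.min(),r.max(),'len',np.linalg.norm(P[0]-P[1]).round(4),'offY',(q@Y).round(4))
# blade edges against wood (rows 140-151): saturation
s=cv2.GaussianBlur(cv2.cvtColor(c['frame'],cv2.COLOR_BGR2HSV)[...,1].astype(float),(0,0),.6)
for v in(142,144,146,148):
    k=[q+(55-s[v,q])/(s[v,q+1]-s[v,q]) for q in range(270,370) if (s[v,q]-55)*(s[v,q+1]-55)<0]
    P=plane(c,[(k[0],v),(k[-1],v)],z); q=P.mean(0)-tcp; print('blade',v,round(k[0],1),round(k[-1],1),'w',np.linalg.norm(P[0]-P[1]).round(4),'offY',(q@Y).round(4))
P=plane(c,[(317.3,137.02)],z)[0]-tcp; print('seam offX',P@X)
E
```

```text
cx 317.14921509012765 203.75764186862776
head 105 209 425 len 0.117 offY 0.0003
head 111 210 425 len 0.117 offY 0.0005
head 117 210 424 len 0.1171 offY 0.0003
head 123 211 424 len 0.1171 offY 0.0006
head 129 211 423 len 0.1172 offY 0.0003
blade 142 287.6 347.1 w 0.034 offY 0.0005
blade 144 287.6 347.2 w 0.034 offY 0.0005
blade 146 287.6 347.1 w 0.0341 offY 0.0005
blade 148 287.6 346.8 w 0.034 offY 0.0004
seam offX -0.06455829423536757
```

The square sits 0.5 mm left of the tool centre and its head face 64.6 mm behind it. The target TCP is therefore (0.6258, -0.1648). I'll lower it to 3 mm above the slab, still short of the edge.

>>> {"op": "play_rows", "data": {
  "steps": [
    {"dx":0.002,"dy":-0.002,"dz":0.03,"spin":0.002},
    {"dx":0.002,"dy":-0.002,"dz":0.06,"spin":0.002},
    {"dx":0.002,"dy":-0.002,"dz":0.08,"spin":0.002},
    {"dx":0.002,"dy":-0.002,"dz":0.095,"spin":0.002},
    {"dx":0.002,"dy":-0.002,"dz":0.104,"spin":0.002},
    {"dx":0.002,"dy":-0.002,"dz":0.106,"spin":0.002},
    {"dx":0.002,"dy":-0.002,"dz":0.106,"spin":0.002},
    {"dx":0.002,"dy":-0.002,"dz":0.106,"spin":0.002}
  ]
}}

```text
t: 13.3
ee_pos: [0.6115, -0.165, 0.0002]
tcp_rot: [[-1.0, -0.012, 0.001], [-0.012, 1.0, -0.0], [-0.001, -0.0, -1.0]]
contact_force: [-0.4, 0.5, -2.5]
width: 0.011
gripper_force: 55.0
```

```bash
python3 -c "
from h import *
go([.6258,-.1648,.0007],180.72); o=manip.get_obs(); print(o['contact_force'],o['ft_torque'])"
```

```text
t 13.3 pos [ 6.115e-01 -1.650e-01  2.000e-04] yaw -179.32 shares [-0.0286 -0.     -0.0009] spin -0.0012
[-0.36576936  0.47048823 -2.54851056] [-0.0227075   0.02195127  0.02424853]
```

>>> {"op": "play_rows", "data": {
  "steps": [
    {"dx":-0.006,"dy":0,"dz":0,"spin":0},
    {"dx":-0.012,"dy":0,"dz":0,"spin":0},
    {"dx":-0.018,"dy":0,"dz":0,"spin":0},
    {"dx":-0.022,"dy":0,"dz":0,"spin":0},
    {"dx":-0.025,"dy":0,"dz":0,"spin":0},
    {"dx":-0.025,"dy":0,"dz":0,"spin":0},
    {"dx":-0.025,"dy":0,"dz":0,"spin":0}
  ]
}}

```text
t: 14.0
ee_pos: [0.6234, -0.1647, -0.0005]
tcp_rot: [[-1.0, -0.012, -0.0], [-0.012, 1.0, 0.0], [0.0, 0.0, -1.0]]
contact_force: [0.2, 0.5, -2.0]
width: 0.0113
gripper_force: 55.0
```

>>> {"op": "play_rows", "data": {
  "steps": [
    {"dx":-0.001,"dy":0,"dz":0,"spin":0},
    {"dx":-0.002,"dy":0,"dz":0,"spin":0},
    {"dx":-0.003,"dy":0,"dz":0,"spin":0},
    {"dx":-0.003,"dy":0,"dz":0,"spin":0}
  ]
}}

```text
t: 14.4
ee_pos: [0.6251, -0.1647, -0.0003]
tcp_rot: [[-1.0, -0.012, 0.0], [-0.012, 1.0, 0.0], [-0.0, 0.0, -1.0]]
contact_force: [-0.3, -0.7, -2.1]
width: 0.0115
gripper_force: 55.0
```

>>> {"op": "play_rows", "data": {
  "steps": [
    {"dx":-0.001,"dy":0,"dz":0,"spin":0},
    {"dx":-0.002,"dy":0,"dz":0,"spin":0},
    {"dx":-0.002,"dy":0,"dz":0,"spin":0}
  ]
}}

```text
t: 14.7
ee_pos: [0.6261, -0.1647, -0.0004]
tcp_rot: [[-1.0, -0.012, 0.0], [-0.012, 1.0, 0.0], [-0.0, 0.0, -1.0]]
contact_force: [-0.2, 0.3, -2.1]
width: 0.0114
gripper_force: 55.0
```

>>> {"op": "play_rows", "data": {
  "steps": [
    {"dx":-0.001,"dy":0,"dz":0,"spin":0},
    {"dx":-0.002,"dy":0,"dz":0,"spin":0},
    {"dx":-0.002,"dy":0,"dz":0,"spin":0}
  ]
}}

```text
t: 15.0
ee_pos: [0.6263, -0.1647, -0.0006]
tcp_rot: [[-1.0, -0.012, -0.001], [-0.012, 1.0, 0.0], [0.001, 0.0, -1.0]]
contact_force: [-1.9, 0.1, -2.1]
width: 0.0113
gripper_force: 55.0
```

Contact is starting at x = 0.6262, as predicted. I'll press on gently.

>>> {"op": "play_rows", "data": {
  "steps": [
    {"dx":-0.001,"dy":0,"dz":0,"spin":0},
    {"dx":-0.002,"dy":0,"dz":0,"spin":0},
    {"dx":-0.002,"dy":0,"dz":0,"spin":0}
  ]
}}

```text
t: 15.3
ee_pos: [0.6263, -0.1647, -0.0009]
tcp_rot: [[-1.0, -0.011, -0.004], [-0.011, 1.0, 0.0], [0.004, 0.0, -1.0]]
contact_force: [-4.2, -0.3, -1.9]
width: 0.0117
gripper_force: 55.0
```

```bash
python3 -c "
from h import *
go([.6263,-.1648,-.0023],180.72); o=manip.get_obs(); print(o['contact_force'],o['ft_torque'])"
```

```text
t 15.3 pos [ 0.6263 -0.1647 -0.0009] yaw -179.35 shares [ 0.0001 -0.0002  0.0028] spin -0.0022
[-4.23533914 -0.29197624 -1.85147873] [-0.02412396  1.34275697  0.04077116]
```

>>> {"op": "play_rows", "data": {
  "steps": [
    {"dx":0,"dy":0,"dz":0.001,"spin":0},
    {"dx":0,"dy":0,"dz":0.002,"spin":0},
    {"dx":0,"dy":0,"dz":0.003,"spin":0},
    {"dx":0,"dy":0,"dz":0.003,"spin":0}
  ]
}}

```text
t: 15.7
ee_pos: [0.6265, -0.1647, -0.0016]
tcp_rot: [[-1.0, -0.012, -0.003], [-0.012, 1.0, 0.0], [0.003, 0.0, -1.0]]
contact_force: [-6.3, 0.5, 3.0]
width: 0.0117
gripper_force: 55.0
```

>>> {"op": "play_rows", "data": {
  "steps": [
    {"dx":0,"dy":0,"dz":0.001,"spin":0},
    {"dx":0,"dy":0,"dz":0.002,"spin":0},
    {"dx":0,"dy":0,"dz":0.002,"spin":0}
  ]
}}

```text
t: 16.0
ee_pos: [0.6264, -0.1648, -0.0017]
tcp_rot: [[-1.0, -0.012, -0.003], [-0.012, 1.0, -0.0], [0.003, -0.0, -1.0]]
contact_force: [-8.0, 0.8, 5.1]
width: 0.0115
gripper_force: 55.0
```

The blade is on the slab (about 7 N down) and the head is pushed on the edge (8 N). I'll loosen the grip so it can settle flush, then let go.

>>> {"op": "play_rows", "data": {
  "steps": [
    {"dx":0,"dy":0,"dz":0,"spin":0},
    {"dx":0,"dy":0,"dz":0,"spin":0},
    {"dx":0,"dy":0,"dz":0,"spin":0}
  ],
  "grip_force": 8
}}

```text
t: 16.3
ee_pos: [0.6267, -0.1648, -0.0018]
tcp_rot: [[-1.0, -0.012, -0.002], [-0.012, 1.0, -0.0], [0.002, -0.0, -1.0]]
contact_force: [-7.9, 1.4, 5.7]
width: 0.0119
gripper_force: 8.0
```

```bash
cat > chk.py <<'E'
from h import *
o=manip.get_obs(); print(o['t'],o['width'],o['ee_pos'].round(4),o['contact_force'].round(2),o['ft_torque'].round(2))
c=shot('wrist'); np.save('w10.npy',c['frame']); s=cv2.GaussianBlur(cv2.cvtColor(c['frame'],cv2.COLOR_BGR2HSV)[...,1].astype(float),(0,0),.5); g=c['frame'].mean(2)
# head inner edge -> slab brightness, along the head; blade edge; mark
for u in list(range(220,290,12))+list(range(355,425,12)):
    a=g[110:160,u]; j=np.where((a[:-1]<90)&(a[1:]>=90))[0]; j=j[-1]; print(u,round(110+j+(90-a[j])/(a[j+1]-a[j]),2),c['frame'][110+j-2:110+j+5,u].tolist()[::2])
for v in(142,146,150,154,158,162,170): print(v,g[v,338:362].astype(int).tolist())
E
python3 chk.py
```

```text
16.3 0.011858858633748056 [ 0.6267 -0.1648 -0.0018] [-7.89  1.37  5.73] [ 0.28  2.22 -0.03]
220 136.07 [[25, 24, 24], [82, 85, 88], [187, 196, 202], [197, 206, 212]]
232 136.07 [[24, 22, 23], [82, 85, 88], [187, 195, 201], [197, 206, 211]]
244 136.07 [[25, 24, 25], [82, 85, 87], [187, 195, 200], [196, 206, 211]]
256 136.08 [[26, 25, 25], [81, 84, 87], [186, 194, 199], [197, 205, 211]]
268 136.08 [[27, 25, 25], [81, 85, 87], [184, 193, 198], [194, 204, 209]]
280 136.11 [[27, 26, 25], [79, 82, 85], [183, 192, 197], [194, 202, 207]]
355 136.52 [[28, 27, 26], [56, 58, 60], [162, 168, 174], [182, 190, 196]]
367 136.53 [[28, 26, 27], [56, 58, 60], [160, 168, 173], [182, 189, 195]]
379 136.54 [[28, 27, 27], [56, 58, 59], [159, 166, 171], [179, 187, 192]]
391 136.54 [[29, 27, 28], [56, 58, 59], [159, 165, 170], [179, 187, 192]]
403 136.54 [[30, 28, 29], [56, 58, 60], [157, 164, 169], [178, 185, 190]]
415 136.55 [[28, 28, 28], [55, 57, 59], [157, 165, 170], [176, 185, 190]]
142 [169, 167, 167, 168, 171, 173, 175, 176, 177, 159, 132, 160, 185, 190, 190, 189, 189, 189, 189, 189, 189, 189, 188, 188]
146 [168, 167, 167, 168, 171, 173, 174, 172, 160, 131, 125, 163, 185, 190, 190, 189, 189, 189, 189, 189, 188, 189, 188, 189]
150 [168, 167, 166, 168, 170, 173, 174, 173, 164, 141, 142, 178, 190, 190, 190, 190, 190, 189, 189, 189, 189, 189, 189, 189]
154 [116, 115, 115, 116, 118, 119, 120, 123, 120, 110, 135, 178, 190, 191, 190, 190, 190, 189, 190, 189, 189, 189, 189, 189]
158 [168, 167, 167, 168, 171, 173, 173, 169, 148, 119, 139, 179, 190, 190, 190, 189, 189, 189, 189, 189, 189, 189, 189, 189]
162 [168, 168, 168, 168, 171, 174, 174, 167, 144, 111, 138, 180, 190, 191, 190, 191, 190, 190, 190, 190, 189, 189, 189, 189]
170 [159, 158, 159, 160, 163, 164, 165, 161, 138, 110, 145, 181, 190, 191, 190, 190, 190, 190, 190, 189, 189, 189, 189, 189]
```

```bash
python3 - <<'E'
from h import *
import pickle
g=np.load('w10.npy').mean(2)
for v in(142,146,158,166,176,180,184,188,192,196,200,206): print(v,g[v,342:354].astype(int).tolist(), 'left', g[v,280:294].astype(int).tolist())
c=pickle.load(open('w2.pkl','rb')); h=c['frame'].mean(2); print([h[v,346:364].astype(int).tolist() for v in(143,148,152)])
E
```

```text
142 [171, 173, 175, 176, 177, 159, 132, 160, 185, 190, 190, 189] left [200, 201, 201, 200, 200, 200, 195, 176, 158, 168, 173, 172, 171, 170]
146 [171, 173, 174, 172, 160, 131, 125, 163, 185, 190, 190, 189] left [201, 201, 200, 201, 200, 200, 196, 181, 168, 173, 174, 172, 171, 170]
158 [171, 173, 173, 169, 148, 119, 139, 179, 190, 190, 190, 189] left [201, 201, 200, 200, 201, 200, 197, 186, 173, 174, 174, 173, 171, 169]
166 [171, 174, 174, 169, 145, 115, 144, 181, 190, 191, 190, 190] left [201, 201, 200, 201, 201, 200, 200, 197, 186, 172, 172, 173, 172, 169]
176 [172, 173, 174, 172, 151, 127, 160, 186, 191, 191, 190, 190] left [201, 200, 200, 200, 201, 200, 200, 196, 182, 167, 171, 173, 172, 170]
180 [172, 173, 175, 176, 157, 131, 161, 186, 191, 190, 191, 190] left [200, 200, 200, 200, 200, 200, 200, 195, 179, 161, 169, 172, 171, 169]
184 [172, 173, 171, 159, 132, 125, 163, 186, 191, 191, 191, 190] left [200, 201, 200, 200, 201, 200, 200, 195, 182, 167, 170, 172, 171, 170]
188 [117, 119, 127, 156, 179, 182, 188, 190, 192, 190, 191, 190] left [201, 200, 199, 200, 199, 200, 199, 195, 17
[... 160 characters left out ...]
71, 169]
196 [171, 172, 173, 179, 187, 190, 191, 191, 191, 191, 191, 191] left [200, 200, 200, 199, 199, 200, 198, 196, 185, 174, 174, 173, 171, 170]
200 [172, 173, 174, 182, 191, 192, 191, 191, 191, 192, 191, 191] left [200, 200, 200, 199, 199, 199, 199, 196, 186, 173, 173, 173, 172, 170]
206 [144, 145, 150, 162, 178, 189, 191, 192, 191, 191, 191, 191] left [200, 199, 200, 200, 199, 199, 199, 198, 195, 181, 157, 147, 144, 143]
[[162, 162, 161, 161, 160, 158, 144, 107, 57, 61, 111, 149, 159, 158, 158, 158, 158, 158], [161, 161, 162, 161, 161, 157, 138, 95, 53, 71, 120, 151, 158, 158, 158, 158, 158, 157], [161, 161, 161, 161, 160, 156, 136, 89, 51, 76, 122, 152, 159, 159, 158, 158, 157, 157]]
```

The head is flush: slab stone directly adjoins it along the whole length, with no wood between. The mark shows as a thin dark line along the blade's left edge, ending at row 186 (30 mm). About 1.2 mm of the 3 mm line lies outside, so the edge is within about 0.3 mm of its middle. Letting go.

>>> {"op": "play_rows", "data": {
  "steps": [
    {"dx":0,"dy":0,"dz":0,"spin":0},
    {"dx":0,"dy":0,"dz":0,"spin":0},
    {"dx":0,"dy":0,"dz":0,"spin":0},
    {"dx":0,"dy":0,"dz":0,"spin":0},
    {"dx":0,"dy":0,"dz":0,"spin":0}
  ],
  "gripper": -0.3
}}

```text
t: 16.85
ee_pos: [0.6285, -0.1647, -0.0028]
tcp_rot: [[-1.0, -0.012, 0.001], [-0.012, 1.0, -0.0], [-0.001, -0.0, -1.0]]
contact_force: [-0.1, -0.4, -0.8]
width: 0.0298
gripper_force: 0.0
```

```bash
python3 chk.py
```

```text
16.85 0.029772881437038934 [ 0.6285 -0.1647 -0.0028] [-0.07 -0.42 -0.85] [-0.06 -0.03 -0.  ]
220 132.99 [[27, 25, 25], [30, 30, 31], [160, 168, 173], [200, 209, 215]]
232 132.99 [[27, 25, 25], [31, 29, 30], [159, 166, 171], [200, 209, 214]]
244 133.01 [[24, 22, 23], [86, 90, 92], [193, 201, 207], [200, 209, 215]]
256 133.02 [[25, 25, 24], [85, 89, 92], [192, 200, 206], [200, 208, 214]]
268 133.02 [[26, 25, 25], [85, 89, 91], [189, 199, 204], [198, 208, 213]]
280 133.04 [[26, 24, 25], [84, 87, 90], [188, 197, 202], [197, 206, 212]]
355 133.13 [[28, 27, 27], [78, 81, 83], [177, 185, 190], [185, 194, 199]]
367 133.14 [[29, 27, 28], [77, 81, 83], [175, 183, 188], [184, 192, 198]]
379 133.17 [[28, 26, 26], [76, 79, 81], [173, 181, 186], [183, 191, 196]]
391 133.17 [[27, 26, 26], [76, 79, 81], [172, 180, 185], [182, 190, 195]]
403 133.17 [[29, 27, 28], [76, 78, 81], [172, 179, 184], [181, 188, 194]]
415 133.17 [[29, 27, 27], [76, 79, 81], [171, 178, 183], [180, 189, 194]]
142 [172, 171, 171, 172, 174, 176, 177, 176, 164, 131, 110, 151, 185, 193, 193, 193, 193, 193, 193, 192, 192, 193, 193, 192]
146 [172, 170, 170, 171, 174, 177, 178, 176, 165, 136, 124, 163, 188, 194, 193, 192, 193, 192, 192, 193, 192, 193, 193, 192]
150 [159, 158, 158, 159, 162, 164, 165, 162, 155, 132, 124, 162, 189, 193, 193, 193, 192, 193, 193, 193, 193, 193, 192, 193]
154 [168, 168, 167, 169, 171, 173, 174, 170, 150, 120, 136, 180, 193, 194, 193, 193, 193, 193, 193, 193, 193, 193, 193, 192]
158 [172, 171, 171, 172, 175, 177, 177, 172, 149, 114, 136, 182, 193, 194, 194, 194, 194, 194, 194, 193, 193, 192, 193, 192]
162 [171, 170, 171, 173, 175, 177, 177, 171, 146, 110, 139, 183, 193, 194, 194, 194, 193, 194, 193, 194, 193, 192, 193, 193]
170 [147, 144, 145, 147, 149, 150, 151, 152, 134, 101, 140, 184, 194, 195, 194, 194, 194, 194, 194, 194, 193, 193, 193, 192]
```

Released with no force left. Raising straight up.

>>> {"op": "play_rows", "data": {
  "steps": [
    {"dx":0,"dy":0,"dz":-0.01,"spin":0},
    {"dx":0,"dy":0,"dz":-0.03,"spin":0},
    {"dx":0,"dy":0,"dz":-0.08,"spin":0},
    {"dx":0,"dy":0,"dz":-0.15,"spin":0},
    {"dx":0,"dy":0,"dz":-0.24,"spin":0},
    {"dx":0,"dy":0,"dz":-0.24,"spin":0},
    {"dx":0,"dy":0,"dz":-0.24,"spin":0},
    {"dx":0,"dy":0,"dz":-0.24,"spin":0}
  ]
}}

```text
t: 17.7
ee_pos: [0.6273, -0.1645, 0.1168]
tcp_rot: [[-1.0, -0.012, -0.001], [-0.012, 1.0, 0.0], [0.001, 0.0, -1.0]]
contact_force: [0.2, -0.3, -0.0]
width: 0.0308
gripper_force: 0.0
```

```bash
python3 - <<'E'
from h import *
o=manip.get_obs(); print(o['t'],o['width'],o['ee_pos'].round(4),o['contact_force'].round(2))
c=shot('wrist'); f=c['frame']; g=f.mean(2)
s=cv2.cvtColor(f,cv2.COLOR_BGR2HSV)[...,1].astype(float)
m=(f.max(2)<45).astype(np.uint8); m[215:]=0; k,l,st,ce=cv2.connectedComponentsWithStats(m)
print([st[i].tolist() for i in range(1,k) if st[i,4]>300])
p=proj(c,[[.561,-.1481,.03]])[0]; print('mark px',p.round(1))
E=[]
for y in (-.215,-.2,-.19,-.14,-.13,-.12,-.11):
    u,v=proj(c,[[.561,y,.03]])[0].round().astype(int); a=g[v-12:v+12,u]; j=np.where((a[:-1]<80)&(a[1:]>=80))[0]; j=j[-1] if len(j) else 0
    w=v-12+j+(80-a[j])/(a[j+1]-a[j]); E.append((u,w)); print(u,v,round(w,2),'max sat to +8',s[int(w)+2:int(w)+9,u].max())
P=plane(c,E,.034); kk=np.polyfit(P[:,1],P[:,0],1); print('head/slab line yaw',np.degrees(np.arctan(-kk[0])),'res mm',((P[:,0]-np.polyval(kk,P[:,1]))*1e3).round(2))
u,v=p.round().astype(int)
for d in(5,9,13,17,21): print(v+d,g[v+d,u-8:u+9].astype(int).tolist())
t=shot('top'); s0=cv2.imread('pics/top.png'); d=(cv2.absdiff(t['frame'],s0).max(2)>45).astype(np.uint8); k,l,st,ce=cv2.connectedComponentsWithStats(d)
print('top changes',[st[i].tolist() for i in range(1,k) if st[i,4]>12])
E
```

```text
17.7 0.03077517658710808 [ 0.6273 -0.1645  0.1168] [ 0.18 -0.25 -0.  ]
[[609, 32, 18, 183, 674], [256, 113, 123, 21, 2446]]
mark px [334.  134.1]
267 133 134.0 max sat to +8 18.0
282 133 134.01 max sat to +8 18.0
292 134 134.03 max sat to +8 19.0
342 134 134.18 max sat to +8 19.0
352 134 134.19 max sat to +8 17.0
362 134 134.2 max sat to +8 18.0
372 135 134.21 max sat to +8 18.0
head/slab line yaw 0.6378832857587505 res mm [ 0.02 -0.01 -0.02  0.01  0.01  0.   -0.01]
139 [159, 158, 155, 153, 152, 154, 156, 152, 132, 127, 159, 171, 173, 172, 172, 172, 172]
143 [157, 156, 153, 151, 150, 152, 154, 151, 133, 131, 162, 172, 172, 172, 172, 172, 172]
147 [155, 154, 152, 149, 149, 151, 154, 157, 144, 135, 162, 172, 173, 172, 172, 172, 173]
151 [157, 157, 155, 153, 152, 155, 157, 150, 131, 130, 162, 173, 173, 173, 173, 172, 172]
155 [157, 154, 143, 126, 118, 117, 119, 115, 109, 128, 163, 173, 174, 173, 173, 173, 172]
top changes [[344, 97, 122, 126, 5899], [286, 113, 7, 43, 174], [353, 233, 15, 15, 124], [267, 239, 10, 11, 82], [228, 247, 15, 10, 128], [292, 249, 113, 151, 3470], [619, 252, 21, 29, 295], [304, 275, 19, 16, 167], [629, 284, 11, 8, 69], [572, 314, 58, 86, 877], [174, 384, 124, 16, 875]]
```

Everything checks out: the head line is straight at 0.64° against the slab edge's 0.71°, only stone adjoins it, and the mark shows along the blade edge. The arm is clear, so I'm handing in.

```bash
python3 -c "
from workcell import manip
print(manip.hand_in())"
```

```text
the job is handed in; nothing more can be done
None
```

The T-square lies flat across the slab with its head flush on the near edge and its left blade edge on the mark (within about 0.3 mm by my measurement); it is released and the job is handed in at about 18 s, though hand-in returned no verdict.

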